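# Set the bearing gap on the elevated line's end pier

### The job

Slide the tongue of the loose gauge blade along the steel bed of the end pier until it lies straight under the raised foot of the adjusting screw, with its tip well past the foot; then turn the brass knob clockwise until the blade just drags, needing a light pull of about 3 N to slide it. Leave the blade there, let go of everything, never clamp it hard, and leave the railcar, house, screwdriver and oil bottle where they are.

Things in the scene. Friction and masses are not known exactly. Their poses are not given: they have to be found in the camera images.
- pier: Fixed end pier of an elevated model line. Origin: table level under the screw axis; +x inward from its open front (on the robot's side), z up. In mm: base 16 high, x -120..80, y +-75; on it a steel bed, x -115..35, y +-25, flat top at z 30; behind, a track deck, x 55..275, y +-39, rail tops z 69. The blade goes in along +x. The portal stands on it at x 0.
- knob (a point): Grip point on the axis of the round fluted brass knob on the portal's beam, z 110 mm, pier axes. Knob 35 mm across, z 90..114. It turns about the vertical and keeps its height. Clockwise from above lowers the foot 1.5 mm per rad, anticlockwise raises it; over 3 rad of clockwise travel remain after the foot meets the blade. Turning friction 0.06 N m; it stays where left.
- portal: Fixed black portal, pier's origin and axes. mm: posts 20 square at y +-54, beam 26 (x) by 128 (y), z 66..82. On the axis under it the screw's steel foot, 16 across; its underside starts 2.1 to 4.4 above where it meets the blade. Sprung: from there pressure grows 8 N per rad of knob. The level pull that draws the blade out, held at its block, is about equal to it (+-20%), plus 0.2 N.
- gauge: Loose steel gauge blade, about 0.11 kg. Flat tongue 4 mm thick, 24 mm wide, x -18..97 mm in its own frame; upright aluminium thumb block 30 (x) by 14 (y) mm, z 4..34 mm, centred over the origin. Origin: underside, below the block's middle; +x towards the tip. Starts flat on the table. Pinch the block across y.
- gauge_tip (a point): Tip end of the blade's tongue, on its centre line at half thickness: 97 mm along +x and 2 mm up from the gauge's origin. Rightly pushed in it is 20 to 35 mm past the screw axis (pier x +20 to +35 mm); the thumb block is then 62 to 77 mm in front of the axis.
- railcar: Bystander: silver model railcar, 210 x 56 x 71 mm, origin at the centre of its underside.
- house: Bystander: small brick model house, 85 x 70 x 95 mm, origin at the centre of its underside.
- driver: Bystander: screwdriver, 160 mm long, lying on the table along its own x.
- oil: Bystander: small white oil bottle with black cap, 32 mm across, 75 mm high, origin at the centre of its underside.
Mind the look-alikes: they are no part of the job. Of the things shaped like the gauge, the steel one is meant.

How it is judged:
By the outcome, as a careful person would: the job done as asked, in the order asked, and still so for the second after the job is handed in, with the robot touching nothing.
It also fails if it takes over 72 s, if anything falls off the work surface, if the arm or the gripper's body presses on something with over 40 N, if the wrist force passes 120 N, or if a joint passes its speed limit or range.

### The arm

A 6-joint arm with a two-finger parallel gripper is mounted at the origin on the work surface. World frame = base frame: x ahead of the robot, y to its left, z up, the work surface at z = 0. Lengths are in m, angles in rad, forces in N, time in s.
With the tool pointing down it reaches from about 0.325 to 0.775 m from the base axis. Payload 5.5 kg.
Tool frame: the origin (TCP) lies at the very end of the fingers, on their centre line; the grasp point (between the pads) lies 19 mm behind it; z points along the fingers, y is the line along which they close (so a half turn about z gives the same grasp; the last joint's range is limited). The gripper opens to 88 mm and grips with 3 to 60 N. Pads are 20 mm wide; open, the fingers measure 115 mm over their backs; the gripper's body (75 mm by 178 mm) begins 61 mm behind the grasp point.
Start: joints at [1.08, 0.091, 1.231, -0, 1.82, -0.057], TCP at [0.252, 0.544, 0.223] pointing down, gripper open.
Joint ranges: [-2.87, 2.87], [-0.86, 2.18], [0.17, 2.46], [-1.51, 4.65], [0.06, 2.69], [-2.65, 2.65]. Speed limits (rad/s): [2.57, 2.57, 3.01, 3.14, 3.14, 3.14].

### API

Orientations are given as a unit quaternion [x, y, z, w].
In Python, from workcell import readout, vision, job gives the robot as it stands.
- The arm moves only by the tool drive_tool, never from a script. Its argument "rows" is a list of rows, each an object with "fingers": the opening, from 0 (shut) to 1 (fully open); "delta_pos": the shift along the tool's x, y, z in m, a list of three; "twist": the turn about the tool's z in rad. In form: [{"fingers": fingers, "delta_pos": [tx, ty, tz], "twist": twist}, ...]. A call has 1 to 8 rows; each row shifts and turns the commanded pose from where the row before left it, along the tool's axes as they then stand; what a row does not reach is not made up. A row lasts 1/12 s, in which the tool goes at most 41.7 mm and 7.16 degrees, less where a joint would pass 70% of its speed; a pose out of reach is approached as far as the arm can. A call with a gripper value outside its range is refused whole. The fingers move at their own pace and stop on an object; "newtons" is the grip in N (left out, the last holds). Time passes only in rows, so rows that do not move let the fingers close. It gives the time, the measured TCP pose, the force, the opening and the grip force at its end, in the units of the state.
- readout.get_obs(): the state, without advancing time (a new reading comes with each control period).
- vision.get_image(name): name is "side" or "top"; returns a dict with "image" (480x640x3 uint8, red, green, blue), "intrinsics" (3x3 intrinsics, pixels), "k1" (the pictures are not rectified: a ray, as slopes to the right and down, at radius r is drawn at 1 + k1 r^2 times it, then the intrinsics apply), "R" (3x3) and "t" (3): a world point X has camera coordinates R X + t. Camera axes: x right, y down, z forward; pixel columns grow to the right and rows downward; lengths in m; the calibration is good to about 2 mm. A picture is of the moment at which its call begins. There is no depth.
- job.finish_job(): hands the job in; it is judged then, once.
The state is a dict: "clock": time; "q": joint angles; "qvel": joint speeds; "effort": joint torques, N m; "tcp_pos": TCP position; "ee_rot": TCP orientation; "contact_force": force on the tool from outside, world axes, zero at the start; "wrist_torque": the same for the moment, N m; "gripper_width": finger opening in m; "gripper_force": force on a finger pad.
Only numpy, scipy, OpenCV 4.12 (cv2) and the standard library are available. Lean on these libraries where they do the work, as an engineer would, in place of code of your own. Each camera call takes 0.05 s, during which the arm holds its last target. There are 200 camera calls.

## Working session

There is one attempt and no reset: what is moved stays moved. The work goes in short steps, Python scripts to look and compute and a tool call to move; the robot and the scene stay as the last step left them, time stands still between calls to the robot, and variables do not carry over. Pictures are saved under pics/ and viewed, at most 10 in all, crops included, and the job is handed in when it is done.

Besides the shell and the picture viewer there is one more tool, called after "Request:" as name(argument=value, ...) on one line, values as JSON. drive_tool: Moves the arm, as the interface text tells. Its arguments: {"type":"object","properties":{"rows":{"type":"array","items":{"type":"object","properties":{"fingers":{"type":"number"},"delta_pos":{"type":"array","items":{"type":"number"}},"twist":{"type":"number"}}}},"newtons":{"type":"number"}},"required":["rows"]}

```bash
mkdir -p pics
cat > h.py <<'E'
import numpy as np, cv2, pickle
from workcell import readout, vision, job
def shot(n, tag):
    d=vision.get_image(n); cv2.imwrite(f'pics/{tag}.png',d['image'][:,:,::-1]); pickle.dump(d,open(f'pics/{tag}.pkl','wb')); return d
def load(tag): return pickle.load(open(f'pics/{tag}.pkl','rb'))
def ray(d,uv):
    K=np.array(d['intrinsics']);k=d['k1'];m=np.linalg.solve(K,[uv[0],uv[1],1])[:2];s=m.copy()
    for _ in range(30): s=m/(1+k*(s@s))
    R=np.array(d['R']);t=np.array(d['t']); v=R.T@np.array([*s,1]); return -R.T@t, v/np.linalg.norm(v)
def plane(d,uv,z):
    c,v=ray(d,uv); return c+v*(z-c[2])/v[2]
def proj(d,X):
    p=np.array(d['R'])@np.array(X)+np.array(d['t']); s=p[:2]/p[2]; s=s*(1+d['k1']*(s@s)); K=np.array(d['intrinsics']); return (K@[*s,1])[:2]
def tri(d1,u1,d2,u2):
    (a,v),(b,w)=ray(d1,u1),ray(d2,u2); L=np.linalg.lstsq(np.c_[v,-w],b-a,rcond=None)[0]; p,q=a+L[0]*v,b+L[1]*w; return (p+q)/2,np.linalg.norm(p-q)
E
python3 - <<'E'
from h import *
print(readout.get_obs())
for n in('top','side'):
    d=shot(n,n+'0'); print(n,d['intrinsics'],d['k1'],-np.array(d['R']).T@d['t'],d['R'])
E
```

```text
{'clock': 0.0, 'q': array([ 1.08030877e+00,  9.18548481e-02,  1.23187886e+00, -3.19084975e-05,
        1.81977444e+00, -5.67170956e-02]), 'qvel': array([-1.07172832e-03,  8.42056662e-05,  2.10025289e-03, -3.96737386e-04,
        1.43106144e-03, -1.41194843e-03]), 'effort': array([ 1.51077093e-03, -4.46445286e+01, -4.06458557e+01,  6.98745763e-02,
        2.91039288e-02, -1.74433599e-04]), 'tcp_pos': array([0.25206117, 0.5441671 , 0.22151324]), 'ee_rot': array([ 2.15192599e-01,  9.76571159e-01, -9.26299974e-04, -2.43893517e-04]), 'contact_force': array([0.44546199, 0.20579019, 0.64526277]), 'wrist_torque': array([-0.04547896, -0.00172724,  0.01858   ]), 'gripper_force': 0.0, 'gripper_width': 0.08770773114771663}
top [[539.29146048   0.         317.10702387]
 [  0.         539.29146048 228.78120333]
 [  0.           0.           1.        ]] -0.05376019698113811 [ 3.41822354e-01 -8.21351452e-04  1.26138318e+00] [[ 0.02708235 -0.99960981 -0.00683986]
 [-0.98619157 -0.02559925 -0.16361803]
 [ 0.16337909  0.01117658 -0.98650005]]
side [[586.70361331   0.         321.70390052]
 [  0.         586.70361331 242.87037078]
 [  0.           0.           1.        ]] 0.05831866226015096 [-0.16679079 -0.70038001  0.85605731] [[ 0.70256697 -0.71155069  0.00976086]
 [-0.41977847 -0.42547632 -0.80172061]
 [ 0.57461787  0.55916502 -0.59761927]]
```

View pics/top0.png

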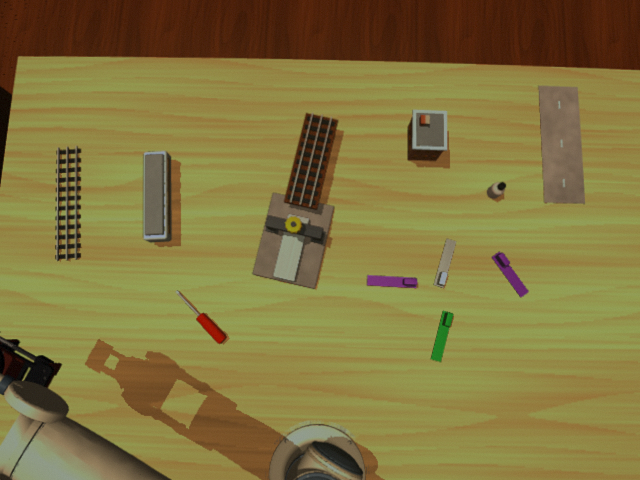

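View pics/side0.png

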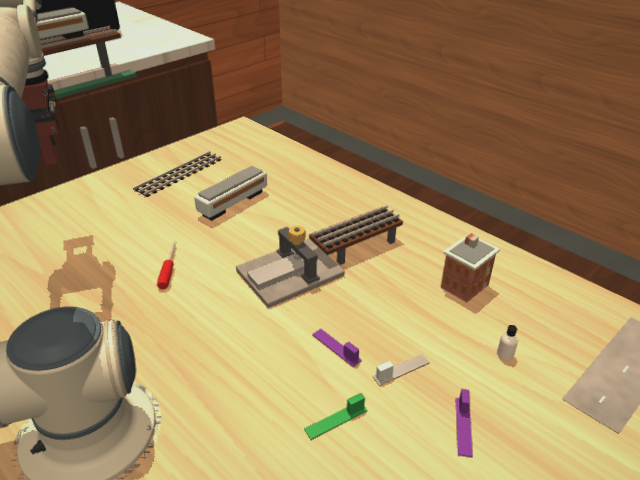

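The top view shows the steel gauge around (445,263), with its block at (441,280) and its tip at (450,240). The knob is at (293,225), and the bed runs from (290,240) to (286,280). In the side view the gauge block is at (384,372) and the knob at (297,235). I'll enlarge these areas.

Run:
```python
from h import *
t=cv2.imread('pics/top0.png'); s=cv2.imread('pics/side0.png')
def crop(i,x,y,w,h): return cv2.resize(i[y:y+h,x:x+w],(400,300),interpolation=cv2.INTER_CUBIC)
m=np.vstack([np.hstack([crop(t,415,230,60,65*60//80),crop(t,240,190,140,105)]) ,np.hstack([crop(s,366,345,72,54),crop(s,230,215,128,96)])])
m[:300,:400]=crop(t,405,233,80,60)
cv2.imwrite('pics/m0.png',m)
# masks
for n,im in(('top',t),('side',s)):
    hsv=cv2.cvtColor(im,cv2.COLOR_BGR2HSV)
    g=((hsv[...,1]<70)&(hsv[...,2]>90)).astype(np.uint8)
    x,y,w,h=(425,232,40,60) if n=='top' else (366,345,72,54)
    r=np.zeros_like(g); r[y:y+h,x:x+w]=g[y:y+h,x:x+w]
    c=max(cv2.findContours(r,0,1)[0],key=cv2.contourArea); print(n,'gauge',cv2.contourArea(c),cv2.minAreaRect(c),cv2.boxPoints(cv2.minAreaRect(c)).round(1).tolist())
    x,y,w,h=(240,190,140,105) if n=='top' else (230,215,128,96)
    b=((hsv[...,0]>15)&(hsv[...,0]<35)&(hsv[...,1]>150)&(hsv[...,2]>100)).astype(np.uint8)
    x,y,w,h=(278,210,30,30) if n=='top' else (284,222,26,26)
    r=np.zeros_like(b); r[y:y+h,x:x+w]=b[y:y+h,x:x+w]
    c=max(cv2.findContours(r,0,1)[0],key=cv2.contourArea); print('knob',cv2.contourArea(c),cv2.minEnclosingCircle(c),cv2.boundingRect(c))
    if n=='top':
        r=np.zeros_like(g); r[235:290,265:310]=g[235:290,265:310]
        c=max(cv2.findContours(r,0,1)[0],key=cv2.contourArea); print('bed',cv2.contourArea(c),cv2.minAreaRect(c),cv2.boxPoints(cv2.minAreaRect(c)).round(1).tolist())
```

```text
top gauge 365.5 ((444.71539306640625, 262.8769226074219), (10.261577606201172, 47.62424087524414), 15.255118370056152) [[433.5, 284.5], [446.0, 238.60000610351562], [455.8999938964844, 241.3000030517578], [443.3999938964844, 287.20001220703125]]
knob 179.0 ((292.79412841796875, 224.2058868408203), 8.100353240966797) (285, 217, 16, 16)
bed 900.0 ((288.05792236328125, 257.1174621582031), (22.290851593017578, 44.78282165527344), 13.5704345703125) [[272.0, 276.29998779296875], [282.5, 232.6999969482422], [304.1000061035156, 238.0], [293.6000061035156, 281.5]]
side gauge 657.0 ((399.26287841796875, 365.7165222167969), (18.580835342407227, 56.35171890258789), 66.03750610351562) [[369.70001220703125, 368.70001220703125], [421.20001220703125, 345.79998779296875], [428.79998779296875, 362.79998779296875], [377.29998779296875, 385.6000061035156]]
knob 176.0 ((296.5, 234.5625), 8.800180435180664) (289, 226, 16, 18)
```

View pics/m0.png

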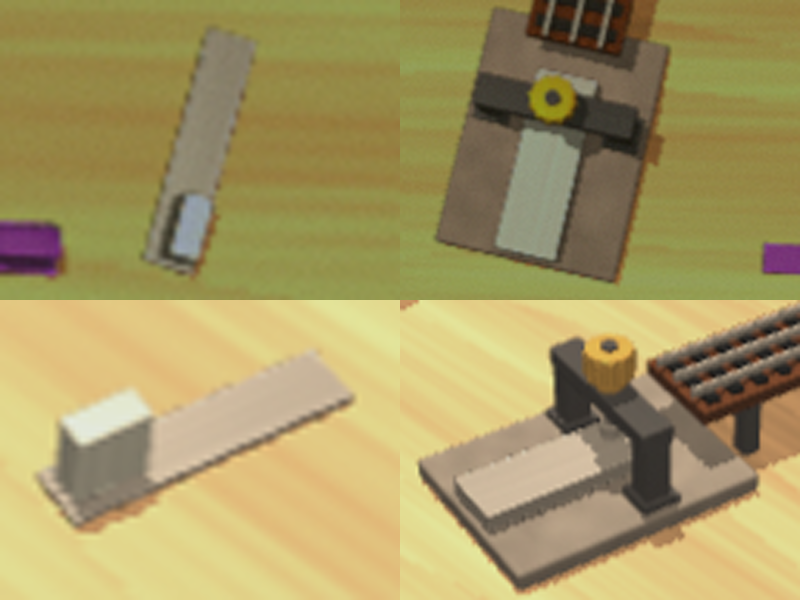

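The enlargement shows the gauge's tongue corners and block top in both views, along with the bed, base corners and knob cap. I'll triangulate those.

Run:
```python
from h import *
t,s=load('top0'),load('side0')
T=lambda x,y:(405+x/5-.4,233+y/5-.4); S=lambda x,y:(366+x/5.556-.4,345+(y-300)/5.556-.4)
P=lambda x,y:(240+(x-400)/2.857-.3,190+y/2.857-.3); Q=lambda x,y:(230+(x-400)/3.125-.3,215+(y-300)/3.125-.3)
pairs=dict(tipL=(T(210,28),S(312,350)),tipR=(T(256,41),S(353,400)),reL=(T(143,260),S(38,475)),reR=(T(190,275),S(82,523)),
 bFL=(T(184,193),S(132,390)),bFR=(T(214,197),S(152,410)),bRR=(T(200,262),S(80,440)),bRL=(T(167,256),S(62,420)),
 baseNL=(P(436,240),Q(420,463)),baseNR=(P(617,282),Q(520,582)),baseFR=(P(669,45),Q(756,480)),bedNL=(P(497,247),Q(457,478)),bedNR=(P(560,262),Q(490,517)),knob=(P(552,99),Q(610,345)))
R={}
for k,(a,b) in pairs.items():
    p,e=tri(t,a,s,b); R[k]=p; print(k,(p*1e3).round(1),'gap',round(e*1e3,1))
# plane-based
z=.004
for nm,d,i in(('top',t,0),('side',s,1)):
    g={k:plane(d,pairs[k][i],z) for k in('tipL','tipR','reL','reR')}
    tip=(g['tipL']+g['tipR'])/2; re=(g['reL']+g['reR'])/2; v=tip-re; L=np.linalg.norm(v)
    print(nm,'gauge len',L,'yaw',np.arctan2(v[1],v[0]),'origin',re+v/L*.018)
    b=np.mean([plane(d,pairs[k][i],.034) for k in('bFL','bFR','bRR','bRL')],0);print('block c',b)
    B={k:plane(d,pairs[k][i],.016) for k in('baseNL','baseNR','baseFR')}
    n=B['baseNR']-B['baseNL'];a=B['baseFR']-B['baseNR']; mid=(B['baseNR']+B['baseNL'])/2
    y1=np.arctan2(n[0],-n[1]); y2=np.arctan2(a[1],a[0]); print('pier yaw',y1,y2,np.linalg.norm(n),np.linalg.norm(a),'origin',mid+.12*np.array([np.cos(y2),np.sin(y2),0]))
    print('knob',plane(d,pairs['knob'][i],.114),'bedN',(plane(d,pairs['bedNL'][i],.03)+plane(d,pairs['bedNR'][i],.03))/2)
B=P(493,8);print('far left',plane(t,B,.016))
f=(plane(t,P(493,8),.016)+plane(t,P(669,45),.016))/2; m=(plane(t,P(436,240),.016)+plane(t,P(617,282),.016))/2; v=f-m; print('axis top',np.arctan2(v[1],v[0]),m+v/np.linalg.norm(v)*.12)
```

```text
tipL [ 535.  -292.2    4.7] gap 1.1
tipR [ 529.6 -314.5    1.3] gap 1.8
reL [ 425.4 -260.3    3.1] gap 0.3
reR [ 419.7 -283.     2.7] gap 1.7
bFL [ 454.7 -273.6   32.1] gap 0.4
bFR [ 452.  -285.7   34.6] gap 2.4
bRR [ 422.4 -278.7   37.9] gap 1.3
bRL [ 426.4 -265.8   33.5] gap 2.2
baseNL [439.4 160.3  13.9] gap 1.0
baseNR [408.6  13.3  13.6] gap 1.4
baseFR [604.3 -23.4  10.5] gap 4.4
bedNL [433.5 108.9  33.4] gap 0.5
bedNR [422.2  58.7  35. ] gap 1.1
knob [540.1  64.1 117.4] gap 1.3
top gauge len 0.11507096576843631 yaw -0.2853303293596394 origin [ 0.43950076 -0.27624665  0.004     ]
block c [ 0.43900751 -0.27618423  0.034     ]
pier yaw -0.1997877623421287 -0.18940554374429772 0.15044724312967914 0.19938700518397204 origin [0.54179897 0.06399914 0.016     ]
knob [0.54018632 0.06471902 0.114     ] bedN [0.42823059 0.08400476 0.03      ]
side gauge len 0.11302318395682288 yaw -0.27759362805706056 origin [ 0.43941383 -0.27734242  0.004     ]
block c [ 0.43913622 -0.27561819  0.034     ]
pier yaw -0.21549167574101702 -0.19813256507413338 0.14965210345188135 0.19474875451314258 origin [0.53999946 0.06116862 0.016     ]
knob [0.54394707 0.06731334 0.114     ] bedN [0.43074893 0.08789921 0.03      ]
far left [0.63245259 0.12193069 0.016     ]
axis top -0.19257196729522316 [0.54172684 0.06362608 0.016     ]
```

Request:
drive_tool(rows=[{"twist":-0.076,"delta_pos":[0,0,0],"fingers":1},{"twist":-0.076,"delta_pos":[0,0,0],"fingers":1},{"twist":0,"delta_pos":[-0.017,-0.0307,0],"fingers":1},{"twist":0,"delta_pos":[-0.017,-0.0307,0],"fingers":1},{"twist":0,"delta_pos":[-0.017,-0.0307,0],"fingers":1},{"twist":0,"delta_pos":[-0.017,-0.0307,0],"fingers":1},{"twist":0,"delta_pos":[-0.017,-0.0307,0],"fingers":1},{"twist":0,"delta_pos":[-0.017,-0.0307,0],"fingers":1}])

```text
clock: 0.77
tcp_pos: [0.2988, 0.3375, 0.2221]
ee_rot: [0.14, 0.99, -0.0, -0.0]
contact_force: [0.6, 0.9, 0.7]
gripper_width: 0.0877
gripper_force: 0.0
```

Request:
drive_tool(rows=[{"twist":0,"delta_pos":[-0.017,-0.0307,0],"fingers":1},{"twist":0,"delta_pos":[-0.017,-0.0307,0],"fingers":1},{"twist":0,"delta_pos":[-0.017,-0.0307,0],"fingers":1},{"twist":0,"delta_pos":[-0.017,-0.0307,0],"fingers":1},{"twist":0,"delta_pos":[-0.017,-0.0307,0],"fingers":1},{"twist":0,"delta_pos":[-0.017,-0.0307,0],"fingers":1},{"twist":0,"delta_pos":[-0.017,-0.0307,0],"fingers":1},{"twist":0,"delta_pos":[-0.017,-0.0307,0],"fingers":1}])

```text
clock: 1.43
tcp_pos: [0.3611, 0.0638, 0.2224]
ee_rot: [0.14, 0.99, 0.0, 0.0]
contact_force: [0.8, 0.4, -0.4]
gripper_width: 0.0879
gripper_force: 0.0
```

Request:
drive_tool(rows=[{"twist":0,"delta_pos":[-0.017,-0.0307,0],"fingers":1},{"twist":0,"delta_pos":[-0.017,-0.0307,0],"fingers":1},{"twist":0,"delta_pos":[-0.017,-0.0307,0],"fingers":1},{"twist":0,"delta_pos":[-0.017,-0.0307,0],"fingers":1},{"twist":0,"delta_pos":[-0.017,-0.0307,0],"fingers":1},{"twist":0,"delta_pos":[-0.017,-0.0307,0],"fingers":1},{"twist":0,"delta_pos":[-0.017,-0.0307,0],"fingers":1},{"twist":0,"delta_pos":[0,0,0],"fingers":1}])

```text
clock: 2.1
tcp_pos: [0.4157, -0.1787, 0.2209]
ee_rot: [0.143, 0.99, -0.001, -0.001]
contact_force: [0.6, 0.5, -0.1]
gripper_width: 0.0879
gripper_force: 0.0
```

```bash
cat >> h.py <<'E'
from scipy.spatial.transform import Rotation as Ro
def go(target,xang=None):
    o=readout.get_obs(); R=Ro.from_quat(o['ee_rot']).as_matrix(); a=np.arctan2(R[1,0],R[0,0])
    print('t',round(o['clock'],2),'tcp',o['tcp_pos'].round(4),'xang',round(a,4),'tilt',R[:2,2].round(4),'q',o['q'].round(3),'F',o['contact_force'].round(2),'w',round(o['gripper_width'],4),'gf',round(float(o['gripper_force']),2))
    if xang is not None: print('twist', round(-((xang-a+np.pi)%(2*np.pi)-np.pi),4)); R=np.array([[np.cos(xang),np.sin(xang),0],[np.sin(xang),-np.cos(xang),0],[0,0,-1]])
    print('delta',(R.T@(np.array(target)-o['tcp_pos'])).round(4))
E
python3 -c "
from h import *
go([.4393,-.2765,.010],np.pi-.282)"
```

```text
t 2.1 tcp [ 0.4157 -0.1787  0.2209] xang 2.8546 tilt [-0.0027 -0.0008] q [-0.48  -0.305  1.602 -0.002  1.847 -1.764] F [ 0.63  0.45 -0.13] w 0.0879 gf 0.0
twist -0.005
delta [-0.0499 -0.0874  0.2109]
```

Request:
drive_tool(rows=[{"twist":0,"delta_pos":[-0.0125,-0.0219,0.02],"fingers":0.45},{"twist":0,"delta_pos":[-0.0125,-0.0219,0.02],"fingers":0.45},{"twist":0,"delta_pos":[-0.0125,-0.0219,0.02],"fingers":0.45},{"twist":0,"delta_pos":[-0.0125,-0.0219,0.02],"fingers":0.45},{"twist":-0.005,"delta_pos":[0,0,0.03],"fingers":0.45},{"twist":0,"delta_pos":[0,0,0.03],"fingers":0.45},{"twist":0,"delta_pos":[0,0,0],"fingers":0.45},{"twist":0,"delta_pos":[0,0,0],"fingers":0.45}])

```text
clock: 2.77
tcp_pos: [0.4384, -0.2709, 0.081]
ee_rot: [0.138, 0.99, 0.001, -0.002]
contact_force: [0.2, -0.0, 0.6]
gripper_width: 0.0406
gripper_force: 0.0
```

```bash
python3 -c "
from h import *
go([.4393,-.2765,.010],np.pi-.282)"
```

```text
t 2.77 tcp [ 0.4384 -0.2709  0.081 ] xang 2.865 tilt [-0.0038  0.0028] q [-0.62  -0.115  1.686  0.     1.575 -1.914] F [ 0.21 -0.05  0.64] w 0.0406 gf 0.0
twist 0.0054
delta [-0.0024 -0.0051  0.071 ]
```

Request:
drive_tool(rows=[{"twist":0,"delta_pos":[-0.0024,-0.0051,0.02],"fingers":0.45},{"twist":0,"delta_pos":[0,0,0.02],"fingers":0.45},{"twist":0,"delta_pos":[0,0,0.015],"fingers":0.45},{"twist":0,"delta_pos":[0,0,0.01],"fingers":0.45},{"twist":0,"delta_pos":[0,0,0],"fingers":0.45},{"twist":0,"delta_pos":[0,0,0],"fingers":0.45},{"twist":0,"delta_pos":[0,0,0],"fingers":0.45}])

```text
clock: 3.35
tcp_pos: [0.4415, -0.2782, 0.0198]
ee_rot: [0.138, 0.99, -0.001, 0.001]
contact_force: [0.2, -0.2, -0.1]
gripper_width: 0.0398
gripper_force: 0.0
```

```bash
python3 -c "
from h import *
go([.4393,-.2765,.010],np.pi-.282)"
```

```text
t 3.35 tcp [ 0.4415 -0.2782  0.0198] xang 2.8651 tilt [ 0.0025 -0.0018] q [-0.628 -0.065  1.75   0.     1.454 -1.922] F [ 0.23 -0.24 -0.13] w 0.0398 gf 0.0
twist 0.0055
delta [0.0026 0.001  0.0098]
```

Request:
drive_tool(rows=[{"twist":0,"delta_pos":[0.002,0.001,0.005],"fingers":0.45},{"twist":0,"delta_pos":[0,0,0.004],"fingers":0.45},{"twist":0,"delta_pos":[0,0,0],"fingers":0.3},{"twist":0,"delta_pos":[0,0,0],"fingers":0.2},{"twist":0,"delta_pos":[0,0,0],"fingers":0},{"twist":0,"delta_pos":[0,0,0],"fingers":0},{"twist":0,"delta_pos":[0,0,0],"fingers":0},{"twist":0,"delta_pos":[0,0,0],"fingers":0}], newtons=25)

```text
clock: 4.02
tcp_pos: [0.4388, -0.2763, 0.0088]
ee_rot: [0.138, 0.99, -0.0, 0.0]
contact_force: [-0.9, 0.7, 0.2]
gripper_width: 0.0137
gripper_force: 25.0
```

Request:
drive_tool(rows=[{"twist":0,"delta_pos":[0,0,0],"fingers":0},{"twist":0,"delta_pos":[0,0,-0.02],"fingers":0},{"twist":0,"delta_pos":[0,0,-0.03],"fingers":0},{"twist":0,"delta_pos":[0,0,-0.03],"fingers":0},{"twist":0,"delta_pos":[0,0,0],"fingers":0},{"twist":0,"delta_pos":[0,0,0],"fingers":0},{"twist":0,"delta_pos":[0,0,0],"fingers":0}])

```text
clock: 4.6
tcp_pos: [0.4384, -0.276, 0.0877]
ee_rot: [0.138, 0.99, 0.0, -0.0]
contact_force: [-1.4, -1.0, -1.1]
gripper_width: 0.014
gripper_force: 25.0
```

```bash
python3 -c "
from h import *
shot('side','s1');shot('top','t1')
a=np.pi-.197
ax=np.array([np.cos(-.197),np.sin(-.197)])
p=np.array([.541,.064])-.20*ax
go([*p,.12],a); print(p)
t=cv2.imread('pics/t1.png')[180:300,360:520]; s=cv2.imread('pics/s1.png')[270:390,300:460]
cv2.imwrite('pics/m1.png',np.hstack([cv2.resize(i,(400,300),interpolation=2) for i in(t,s)]))"
```

```text
t 4.7 tcp [ 0.4379 -0.2756  0.0866] xang 2.8647 tilt [-0.0027  0.0019] q [-0.627 -0.113  1.674  0.     1.584 -1.921] F [ 0.99  0.5  -0.08] w 0.0138 gf 25.0
twist -0.0798
delta [ 0.1654  0.3532 -0.0334]
[0.34486837 0.10314565]
```

View pics/m1.png

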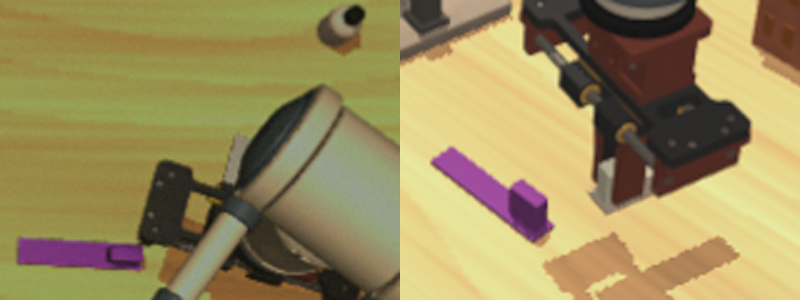

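Request:
drive_tool(rows=[{"twist":-0.04,"delta_pos":[0,0,-0.01],"fingers":0},{"twist":-0.04,"delta_pos":[0,0,-0.01],"fingers":0},{"twist":0,"delta_pos":[0.0102,0.0295,-0.005],"fingers":0},{"twist":0,"delta_pos":[0.0102,0.0295,-0.005],"fingers":0},{"twist":0,"delta_pos":[0.0102,0.0295,0],"fingers":0},{"twist":0,"delta_pos":[0.0102,0.0295,0],"fingers":0},{"twist":0,"delta_pos":[0.0102,0.0295,0],"fingers":0},{"twist":0,"delta_pos":[0.0102,0.0295,0],"fingers":0}])

```text
clock: 5.37
tcp_pos: [0.4122, -0.0892, 0.1169]
ee_rot: [0.098, 0.995, 0.0, -0.001]
contact_force: [-0.1, 1.0, -1.4]
gripper_width: 0.0139
gripper_force: 25.0
```

Request:
drive_tool(rows=[{"twist":0,"delta_pos":[0.0102,0.0295,0],"fingers":0},{"twist":0,"delta_pos":[0.0102,0.0295,0],"fingers":0},{"twist":0,"delta_pos":[0.0102,0.0295,0],"fingers":0},{"twist":0,"delta_pos":[0.0102,0.0295,0],"fingers":0},{"twist":0,"delta_pos":[0.0102,0.0295,0],"fingers":0},{"twist":0,"delta_pos":[0.0102,0.0295,0],"fingers":0},{"twist":0,"delta_pos":[0,0,0],"fingers":0},{"twist":0,"delta_pos":[0,0,0],"fingers":0}])

```text
clock: 6.03
tcp_pos: [0.387, 0.096, 0.1172]
ee_rot: [0.096, 0.995, -0.0, -0.001]
contact_force: [0.0, 0.2, -1.0]
gripper_width: 0.0135
gripper_force: 25.0
```

```bash
python3 -c "
from h import *
a=np.pi-.197
ax=np.array([np.cos(-.197),np.sin(-.197)])
p=np.array([.541,.064])-.157*ax
shot('side','s2');shot('top','t2')
go([*p,.040],a); print(p)
t=cv2.imread('pics/t2.png')[180:330,220:420]; s=cv2.imread('pics/s2.png')[200:320,180:340]
cv2.imwrite('pics/m2.png',np.hstack([cv2.resize(i,(400,300),interpolation=2) for i in(t,s)]))"
```

```text
t 6.13 tcp [0.3876 0.0943 0.1176] xang 2.945 tilt [-0.0017 -0.0009] q [ 1.540e-01 -4.690e-01  1.908e+00 -1.000e-03  1.704e+00 -1.220e+00] F [-0.33  0.12 -0.33] w 0.0141 gf 25.0
twist 0.0004
delta [0.0006 0.0003 0.0776]
[0.38703667 0.09472933]
```

View pics/m2.png

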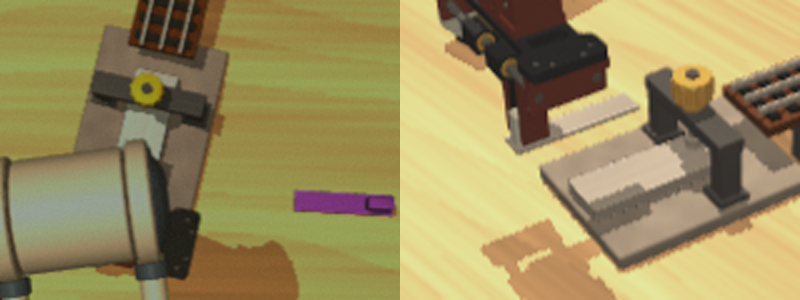

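The blade is held level and lined up with the bed axis in both views. Next I lower it onto the front of the bed.

Request:
drive_tool(rows=[{"twist":0,"delta_pos":[0,0,0.02],"fingers":0},{"twist":0,"delta_pos":[0,0,0.02],"fingers":0},{"twist":0,"delta_pos":[0,0,0.02],"fingers":0},{"twist":0,"delta_pos":[0,0,0.011],"fingers":0},{"twist":0,"delta_pos":[0,0,0.002],"fingers":0},{"twist":0,"delta_pos":[0,0,0],"fingers":0},{"twist":0,"delta_pos":[0,0,0],"fingers":0}])

```text
clock: 6.72
tcp_pos: [0.3885, 0.0945, 0.0466]
ee_rot: [0.099, 0.995, 0.0, 0.001]
contact_force: [-0.7, -0.3, -1.1]
gripper_width: 0.0139
gripper_force: 25.0
```

Request:
drive_tool(rows=[{"twist":0,"delta_pos":[0,0,0.001],"fingers":0},{"twist":0,"delta_pos":[0,0,0],"fingers":0},{"twist":0,"delta_pos":[0,0,0],"fingers":0}])

```text
clock: 6.97
tcp_pos: [0.3884, 0.095, 0.0455]
ee_rot: [0.098, 0.995, 0.0, 0.001]
contact_force: [-0.2, -0.4, -0.7]
gripper_width: 0.0136
gripper_force: 25.0
```

Request:
drive_tool(rows=[{"twist":0,"delta_pos":[0,0,0.001],"fingers":0},{"twist":0,"delta_pos":[0,0,0],"fingers":0},{"twist":0,"delta_pos":[0,0,0],"fingers":0}])

```text
clock: 7.22
tcp_pos: [0.3879, 0.095, 0.0437]
ee_rot: [0.098, 0.995, 0.0, 0.0]
contact_force: [-0.1, 0.5, -1.5]
gripper_width: 0.0141
gripper_force: 25.0
```

Request:
drive_tool(rows=[{"twist":0,"delta_pos":[0,0,0.0015],"fingers":0},{"twist":0,"delta_pos":[0,0,0],"fingers":0},{"twist":0,"delta_pos":[0,0,0],"fingers":0}])

```text
clock: 7.47
tcp_pos: [0.3878, 0.0949, 0.042]
ee_rot: [0.098, 0.995, -0.0, -0.0]
contact_force: [0.8, -0.6, -1.3]
gripper_width: 0.0139
gripper_force: 25.0
```

Request:
drive_tool(rows=[{"twist":0,"delta_pos":[0,0,0.001],"fingers":0},{"twist":0,"delta_pos":[0,0,0],"fingers":0},{"twist":0,"delta_pos":[0,0,0],"fingers":0}])

```text
clock: 7.72
tcp_pos: [0.3879, 0.0949, 0.041]
ee_rot: [0.098, 0.995, -0.0, -0.0]
contact_force: [0.3, 0.1, -1.1]
gripper_width: 0.0137
gripper_force: 25.0
```

Request:
drive_tool(rows=[{"twist":0,"delta_pos":[0,0,0.001],"fingers":0},{"twist":0,"delta_pos":[0,0,0],"fingers":0},{"twist":0,"delta_pos":[0,0,0],"fingers":0}])

```text
clock: 7.97
tcp_pos: [0.3879, 0.0949, 0.04]
ee_rot: [0.098, 0.995, 0.0, -0.0]
contact_force: [-0.1, -0.2, -1.3]
gripper_width: 0.0139
gripper_force: 25.0
```

Request:
drive_tool(rows=[{"twist":0,"delta_pos":[0,0,0.0007],"fingers":0},{"twist":0,"delta_pos":[0,0,0],"fingers":0},{"twist":0,"delta_pos":[0,0,0],"fingers":0}])

```text
clock: 8.22
tcp_pos: [0.3879, 0.0949, 0.0394]
ee_rot: [0.098, 0.995, -0.0, -0.0]
contact_force: [0.1, -0.0, -0.5]
gripper_width: 0.0137
gripper_force: 25.0
```

Request:
drive_tool(rows=[{"twist":0,"delta_pos":[0,0,0.0007],"fingers":0},{"twist":0,"delta_pos":[0,0,0],"fingers":0},{"twist":0,"delta_pos":[0,0,0],"fingers":0}])

```text
clock: 8.47
tcp_pos: [0.388, 0.0949, 0.0388]
ee_rot: [0.098, 0.995, 0.0, 0.0]
contact_force: [0.2, 0.1, -0.2]
gripper_width: 0.014
gripper_force: 25.0
```

Request:
drive_tool(rows=[{"twist":0,"delta_pos":[0,0,0.0007],"fingers":0},{"twist":0,"delta_pos":[0,0,0],"fingers":0},{"twist":0,"delta_pos":[0,0,0],"fingers":0}])

```text
clock: 8.72
tcp_pos: [0.3881, 0.0949, 0.0386]
ee_rot: [0.098, 0.995, 0.0, 0.0]
contact_force: [-3.2, 0.5, 4.9]
gripper_width: 0.0137
gripper_force: 25.0
```

Request:
drive_tool(rows=[{"twist":0,"delta_pos":[0,0,-0.0006],"fingers":0},{"twist":0,"delta_pos":[-0.007,0,0],"fingers":0},{"twist":0,"delta_pos":[-0.007,0,0],"fingers":0},{"twist":0,"delta_pos":[-0.007,0,0],"fingers":0},{"twist":0,"delta_pos":[-0.007,0,0],"fingers":0},{"twist":0,"delta_pos":[-0.007,0,0],"fingers":0},{"twist":0,"delta_pos":[0,0,0],"fingers":0},{"twist":0,"delta_pos":[0,0,0],"fingers":0}])

```text
clock: 9.38
tcp_pos: [0.4233, 0.0878, 0.0387]
ee_rot: [0.099, 0.995, -0.0, 0.001]
contact_force: [2.2, -0.5, 2.7]
gripper_width: 0.0139
gripper_force: 25.0
```

```bash
python3 -c "
from h import *
a=np.pi-.197
ax=np.array([np.cos(-.197),np.sin(-.197)])
p=np.array([.541,.064])-.070*ax
shot('side','s3')
go([*p,.0388],a); print(p)
s=cv2.imread('pics/s3.png')[200:320,220:380]
cv2.imwrite('pics/m3.png',cv2.resize(s,(640,480),interpolation=2))"
```

```text
t 9.43 tcp [0.423  0.0878 0.0387] xang 2.9444 tilt [ 0.0011 -0.0003] q [ 0.126 -0.338  1.951 -0.     1.527 -1.247] F [ 1.53 -0.51  1.56] w 0.014 gf 25.0
twist -0.0002
delta [-0.0504 -0.0003 -0.0001]
[0.47235393 0.07770098]
```

View pics/m3.png

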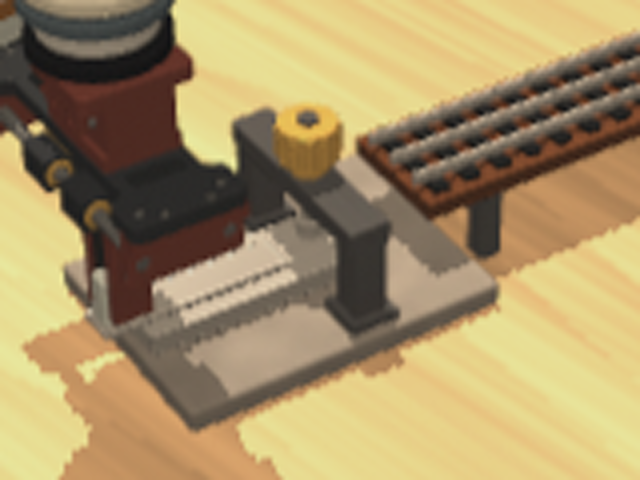

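The tongue lies along the bed with the foot ahead of it. I'll push in the remaining 50 mm.

Request:
drive_tool(rows=[{"twist":0,"delta_pos":[-0.008,0,0],"fingers":0},{"twist":0,"delta_pos":[-0.008,0,0],"fingers":0},{"twist":0,"delta_pos":[-0.008,0,0],"fingers":0},{"twist":0,"delta_pos":[-0.008,0,0],"fingers":0},{"twist":0,"delta_pos":[-0.008,0,0],"fingers":0},{"twist":0,"delta_pos":[-0.008,0,0],"fingers":0},{"twist":0,"delta_pos":[-0.0025,0,0],"fingers":0},{"twist":0,"delta_pos":[0,0,0],"fingers":0}])

```text
clock: 10.1
tcp_pos: [0.4731, 0.0779, 0.0388]
ee_rot: [0.098, 0.995, -0.0, 0.0]
contact_force: [0.4, 0.2, 3.8]
gripper_width: 0.014
gripper_force: 25.0
```

Request:
drive_tool(rows=[{"twist":0,"delta_pos":[0,0,0],"fingers":0},{"twist":0,"delta_pos":[0,0,0],"fingers":0}])

```text
clock: 10.27
tcp_pos: [0.4727, 0.0779, 0.0388]
ee_rot: [0.098, 0.995, -0.0, 0.001]
contact_force: [1.4, -0.9, 3.1]
gripper_width: 0.0137
gripper_force: 25.0
```

```bash
python3 -c "
from h import *
p=np.array([.541,.064])-.070*np.array([np.cos(-.197),np.sin(-.197)])
go([*p,.0388],np.pi-.197)"
```

```text
t 10.27 tcp [0.4727 0.0779 0.0388] xang 2.9446 tilt [ 0.0017 -0.0003] q [ 0.093 -0.198  1.836 -0.     1.502 -1.281] F [ 1.44 -0.87  3.1 ] w 0.0137 gf 25.0
twist -0.0
delta [ 0.0003 -0.0003 -0.    ]
```

Request:
drive_tool(rows=[{"twist":0,"delta_pos":[0,0,-0.0005],"fingers":0},{"twist":0,"delta_pos":[0,0,0],"fingers":0.3},{"twist":0,"delta_pos":[0,0,0],"fingers":0.45},{"twist":0,"delta_pos":[0,0,0],"fingers":0.45},{"twist":0,"delta_pos":[0,0,-0.02],"fingers":0.45},{"twist":0,"delta_pos":[0,0,-0.03],"fingers":0.45},{"twist":0,"delta_pos":[0,0,-0.04],"fingers":0.9},{"twist":0,"delta_pos":[0,0,-0.04],"fingers":0.9}])

```text
clock: 10.93
tcp_pos: [0.4707, 0.0781, 0.1693]
ee_rot: [0.098, 0.995, -0.0, -0.002]
contact_force: [1.1, 0.4, 0.6]
gripper_width: 0.0496
gripper_force: 0.0
```

Request:
drive_tool(rows=[{"twist":0,"delta_pos":[0.03,0,-0.02],"fingers":0.9},{"twist":0,"delta_pos":[0.03,0,0],"fingers":0.9},{"twist":0,"delta_pos":[0.03,0,0],"fingers":0.9},{"twist":0,"delta_pos":[0,0,0],"fingers":0.9},{"twist":0,"delta_pos":[0,0,0],"fingers":0.9}])

```text
clock: 11.35
tcp_pos: [0.383, 0.096, 0.1895]
ee_rot: [0.098, 0.995, 0.0, 0.001]
contact_force: [0.9, -0.3, 0.1]
gripper_width: 0.0786
gripper_force: 0.0
```

```bash
python3 -c "
from h import *
shot('side','s4');shot('top','t4')
go([.541,.064,.096],np.pi-.197)
t=cv2.imread('pics/t4.png')[190:300,240:360]; s=cv2.imread('pics/s4.png')[215:311,230:350]
cv2.imwrite('pics/m4.png',np.hstack([cv2.resize(t,(400,367),interpolation=2)[:320],cv2.resize(s,(400,320),interpolation=2)]))"
```

```text
t 11.45 tcp [0.3839 0.0957 0.1889] xang 2.9449 tilt [ 0.0002 -0.0002] q [ 0.158 -0.475  1.787 -0.     1.83  -1.216] F [-1.12 -1.29 -0.06] w 0.0788 gf 0.0
twist 0.0003
delta [-0.1602 -0.0003  0.0929]
```

View pics/m4.png

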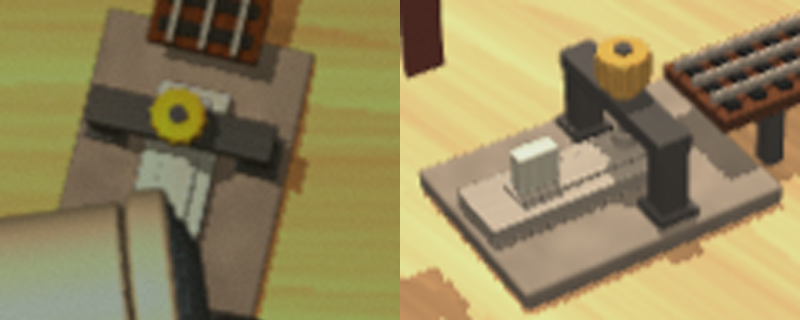

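The block stands at about (270,260) in the side view, with the tongue running under the foot. I'll check its lateral alignment by enlarging the view and marking where the axis line should fall.

Run:
```python
from h import *
t,s=load('top4') if 0 else load('t4'),load('s4')
c=plane(s,(270.2-.3,260.3-.3),.064); a=-.197
def pier(p): d=np.array(p)[:2]-[.541,.064]; return np.array([d[0]*np.cos(a)+d[1]*np.sin(a),-d[0]*np.sin(a)+d[1]*np.cos(a)])*1e3
print('block pier mm',pier(c))
def W(x,y,z): return [.541+x*np.cos(a)-y*np.sin(a),.064+x*np.sin(a)+y*np.cos(a),z]
out=[]
for d,(x,y,w,h) in((t,(265,205,60,90)),(s,(240,225,80,60))):
    im=d['image'][:,:,::-1]; k=400//w if w==80 else 6
    im=cv2.resize(im[y:y+h,x:x+w],None,fx=k,fy=k,interpolation=2)
    def dot(P,col): u=((proj(d,P)-[x,y]+.5)*k).astype(int); cv2.circle(im,tuple(int(v) for v in u),2,col,-1)
    for P in [(-115,25),(-115,-25)]: dot(W(P[0]/1e3,P[1]/1e3,.03),(0,0,255))
    for xx in range(-40,30,10):
        for yy in(-12,12): dot(W(xx/1e3,yy/1e3,.034),(255,0,0))
    dot(W(0,0,.114),(0,255,0))
    out.append(im)
h=max(i.shape[0] for i in out); out=[cv2.copyMakeBorder(i,0,h-i.shape[0],0,0,0) for i in out]
cv2.imwrite('pics/m5.png',np.hstack(out))
```

```text
block pier mm [-71.47669896  -2.05866384]
```

View pics/m5.png

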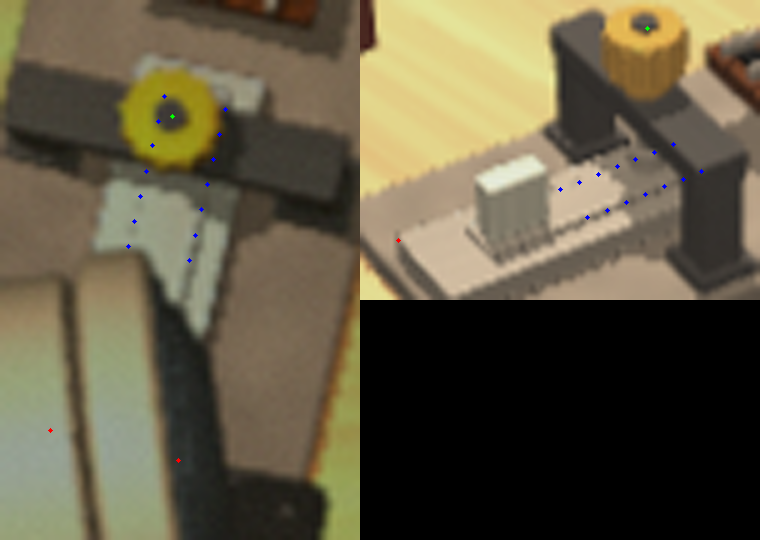

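The axis marks fall on the tongue's edges in both views and on the knob's hub at (172,117). The block is about 71 mm in front of the axis, so the tip is at about +26 mm. Next is the knob.

Request:
drive_tool(rows=[{"twist":0,"delta_pos":[-0.032,0,0],"fingers":0.9},{"twist":0,"delta_pos":[-0.032,0,0],"fingers":0.9},{"twist":0,"delta_pos":[-0.032,0,0],"fingers":0.9},{"twist":0,"delta_pos":[-0.032,0,0],"fingers":0.9},{"twist":0,"delta_pos":[-0.032,0,0],"fingers":0.9},{"twist":0,"delta_pos":[0,0,0.03],"fingers":0.9},{"twist":0,"delta_pos":[0,0,0],"fingers":0.9},{"twist":0,"delta_pos":[0,0,0],"fingers":0.9}])

```text
clock: 12.12
tcp_pos: [0.5396, 0.064, 0.1558]
ee_rot: [0.099, 0.995, -0.001, -0.004]
contact_force: [-0.8, 0.2, -0.1]
gripper_width: 0.079
gripper_force: 0.0
```

Request:
drive_tool(rows=[{"twist":0,"delta_pos":[0,0,0.03],"fingers":0.9},{"twist":0,"delta_pos":[0,0,0.02],"fingers":0.8},{"twist":0,"delta_pos":[0,0,0.01],"fingers":0.7},{"twist":0,"delta_pos":[0,0,0],"fingers":0.6},{"twist":0,"delta_pos":[0,0,0],"fingers":0.6}])

```text
clock: 12.53
tcp_pos: [0.5404, 0.0646, 0.1004]
ee_rot: [0.098, 0.995, 0.0, 0.0]
contact_force: [0.5, -0.1, 2.3]
gripper_width: 0.056
gripper_force: 0.0
```

```bash
python3 -c "
from h import *
go([.541,.064,.092],np.pi-.197)"
```

```text
t 12.53 tcp [0.5404 0.0646 0.1004] xang 2.9451 tilt [0.0009 0.0001] q [ 0.056 -0.049  1.589  0.     1.601 -1.318] F [ 0.47 -0.1   2.3 ] w 0.056 gf 0.0
twist 0.0005
delta [-0.0007 -0.0005  0.0084]
```

Lower 7 mm and grip gently to see how it centres.

Request:
drive_tool(rows=[{"twist":0,"delta_pos":[0,0,0.007],"fingers":0.6},{"twist":0,"delta_pos":[0,0,0],"fingers":0.3},{"twist":0,"delta_pos":[0,0,0],"fingers":0.2},{"twist":0,"delta_pos":[0,0,0],"fingers":0.2},{"twist":0,"delta_pos":[0,0,0],"fingers":0.2},{"twist":0,"delta_pos":[0,0,0],"fingers":0.2}], newtons=20)

```text
clock: 13.03
tcp_pos: [0.5409, 0.0653, 0.093]
ee_rot: [0.098, 0.995, 0.001, 0.001]
contact_force: [0.2, 3.7, 1.6]
gripper_width: 0.0348
gripper_force: 20.0
```

Request:
drive_tool(rows=[{"twist":0,"delta_pos":[0,0,0],"fingers":0.2}])

```text
clock: 13.12
tcp_pos: [0.5409, 0.0653, 0.093]
ee_rot: [0.098, 0.995, 0.001, 0.001]
contact_force: [0.2, 4.9, 3.7]
gripper_width: 0.0346
gripper_force: 20.0
```

```bash
python3 -c "
from h import *
go([.541,.064,.092],np.pi-.197)"
```

```text
t 13.12 tcp [0.5409 0.0653 0.093 ] xang 2.9454 tilt [0.0015 0.0014] q [ 5.700e-02 -4.500e-02  1.599e+00  1.000e-03  1.587e+00 -1.318e+00] F [0.25 4.93 3.72] w 0.0346 gf 20.0
twist 0.0008
delta [-0.0003 -0.0012  0.001 ]
```

Request:
drive_tool(rows=[{"twist":0,"delta_pos":[0,0.001,0],"fingers":0.2},{"twist":0.11,"delta_pos":[0,0,0],"fingers":0.2},{"twist":0.11,"delta_pos":[0,0,0],"fingers":0.2},{"twist":0.11,"delta_pos":[0,0,0],"fingers":0.2},{"twist":0.11,"delta_pos":[0,0,0],"fingers":0.2},{"twist":0.11,"delta_pos":[0,0,0],"fingers":0.2},{"twist":0.11,"delta_pos":[0,0,0],"fingers":0.2},{"twist":0.11,"delta_pos":[0,0,0],"fingers":0.2}])

```text
clock: 13.78
tcp_pos: [0.5413, 0.0658, 0.093]
ee_rot: [0.467, 0.884, 0.001, 0.001]
contact_force: [1.5, 3.3, 2.9]
gripper_width: 0.0349
gripper_force: 20.0
```

Request:
drive_tool(rows=[{"twist":0.11,"delta_pos":[0,0,0],"fingers":0.2},{"twist":0.11,"delta_pos":[0,0,0],"fingers":0.2},{"twist":0.11,"delta_pos":[0,0,0],"fingers":0.2},{"twist":0.11,"delta_pos":[0,0,0],"fingers":0.2},{"twist":0.11,"delta_pos":[0,0,0],"fingers":0.2},{"twist":0.11,"delta_pos":[0,0,0],"fingers":0.2},{"twist":0.11,"delta_pos":[0,0,0],"fingers":0.2},{"twist":0.11,"delta_pos":[0,0,0],"fingers":0.2}])

```text
clock: 14.45
tcp_pos: [0.542, 0.066, 0.0929]
ee_rot: [0.799, 0.601, 0.002, 0.001]
contact_force: [4.3, 3.8, 2.3]
gripper_width: 0.0344
gripper_force: 20.0
```

Request:
drive_tool(rows=[{"twist":0.1,"delta_pos":[0,0,0],"fingers":0.2},{"twist":0,"delta_pos":[0,0,0],"fingers":0.2},{"twist":0,"delta_pos":[0,0,0],"fingers":0.2},{"twist":0,"delta_pos":[0,0,0],"fingers":0.2}])

```text
clock: 14.78
tcp_pos: [0.5421, 0.066, 0.093]
ee_rot: [0.827, 0.563, 0.002, 0.001]
contact_force: [4.8, 4.1, 1.8]
gripper_width: 0.0343
gripper_force: 20.0
```

```bash
python3 -c "
from h import *
go([.541,.064,.092],np.pi-.197)
print(readout.get_obs()['wrist_torque'])"
```

```text
t 14.78 tcp [0.5421 0.066  0.093 ] xang 1.1949 tilt [0.0039 0.0009] q [ 5.800e-02 -4.400e-02  1.598e+00  1.000e-03  1.584e+00  4.340e-01] F [4.84 4.14 1.77] w 0.0343 gf 20.0
twist -1.7497
delta [ 0.0007 -0.0021  0.001 ]
[ 0.63391685 -0.65045398 -0.09811721]
```

Request:
drive_tool(rows=[{"twist":0,"delta_pos":[0,0,0],"fingers":0.6},{"twist":0,"delta_pos":[0,0,0],"fingers":0.6},{"twist":0,"delta_pos":[0,0,-0.015],"fingers":0.6},{"twist":0,"delta_pos":[0,0,-0.025],"fingers":0.6},{"twist":-0.12,"delta_pos":[0,0,-0.02],"fingers":0.6},{"twist":-0.12,"delta_pos":[0,0,0],"fingers":0.6},{"twist":-0.12,"delta_pos":[0,0,0],"fingers":0.6},{"twist":-0.12,"delta_pos":[0,0,0],"fingers":0.6}])

```text
clock: 15.45
tcp_pos: [0.5405, 0.0648, 0.1522]
ee_rot: [0.667, 0.745, -0.001, 0.0]
contact_force: [-0.4, 0.7, -1.1]
gripper_width: 0.0525
gripper_force: 0.0
```

Request:
drive_tool(rows=[{"twist":-0.12,"delta_pos":[0,0,0],"fingers":0.6},{"twist":-0.12,"delta_pos":[0,0,0],"fingers":0.6},{"twist":-0.12,"delta_pos":[0,0,0],"fingers":0.6},{"twist":-0.12,"delta_pos":[0,0,0],"fingers":0.6},{"twist":-0.12,"delta_pos":[0,0,0],"fingers":0.6},{"twist":-0.12,"delta_pos":[0,0,0],"fingers":0.6},{"twist":-0.12,"delta_pos":[0,0,0],"fingers":0.6},{"twist":-0.12,"delta_pos":[0,0,0],"fingers":0.6}])

```text
clock: 16.12
tcp_pos: [0.5402, 0.0648, 0.1515]
ee_rot: [0.248, 0.969, -0.001, -0.001]
contact_force: [-0.0, -1.1, 0.6]
gripper_width: 0.053
gripper_force: 0.0
```

Request:
drive_tool(rows=[{"twist":-0.12,"delta_pos":[0,0,0],"fingers":0.6},{"twist":-0.12,"delta_pos":[0,0,0],"fingers":0.6},{"twist":-0.07,"delta_pos":[0,0,0],"fingers":0.6},{"twist":0,"delta_pos":[0.035,0,0],"fingers":0.45},{"twist":0,"delta_pos":[0.035,0,0],"fingers":0.45},{"twist":0,"delta_pos":[0,0,0],"fingers":0.45},{"twist":0,"delta_pos":[0,0,0],"fingers":0.45}])

```text
clock: 16.7
tcp_pos: [0.4709, 0.0789, 0.1519]
ee_rot: [0.098, 0.995, -0.0, -0.0]
contact_force: [-0.0, -0.3, 1.1]
gripper_width: 0.0396
gripper_force: 0.0
```

```bash
python3 -c "
from h import *
go([.4725,.0779,.0392],np.pi-.197)"
```

```text
t 16.7 tcp [0.4709 0.0789 0.1519] xang 2.9451 tilt [-0.0001 -0.0009] q [ 9.500e-02 -2.440e-01  1.674e+00 -1.000e-03  1.712e+00 -1.279e+00] F [-0.01 -0.33  1.11] w 0.0396 gf 0.0
twist 0.0005
delta [-0.0017 -0.0007  0.1127]
```

Request:
drive_tool(rows=[{"twist":0,"delta_pos":[-0.0015,-0.0007,0.03],"fingers":0.45},{"twist":0,"delta_pos":[0,0,0.03],"fingers":0.45},{"twist":0,"delta_pos":[0,0,0.03],"fingers":0.45},{"twist":0,"delta_pos":[0,0,0.015],"fingers":0.45},{"twist":0,"delta_pos":[0,0,0.0065],"fingers":0.45},{"twist":0,"delta_pos":[0,0,0],"fingers":0.3},{"twist":0,"delta_pos":[0,0,0],"fingers":0.1},{"twist":0,"delta_pos":[0,0,0],"fingers":0}])

```text
clock: 17.37
tcp_pos: [0.4747, 0.0781, 0.0424]
ee_rot: [0.098, 0.995, 0.0, 0.001]
contact_force: [-0.6, 0.1, 0.8]
gripper_width: 0.0231
gripper_force: 0.0
```

Request:
drive_tool(rows=[{"twist":0,"delta_pos":[0,0,0],"fingers":0},{"twist":0,"delta_pos":[0,0,0],"fingers":0},{"twist":0,"delta_pos":[0,0,0],"fingers":0}])

```text
clock: 17.62
tcp_pos: [0.4745, 0.0782, 0.0424]
ee_rot: [0.098, 0.995, 0.0, 0.002]
contact_force: [0.6, -0.1, 5.3]
gripper_width: 0.0138
gripper_force: 20.0
```

```bash
cat >> h.py <<'E'
def avg(n=10):
    L=[]
    for _ in range(n):
        vision.get_image('side'); o=readout.get_obs(); F=o['contact_force']; L.append([F[0]*.9807-F[1]*.1957, F[0]*.1957+F[1]*.9807,F[2]])
    L=np.array(L); print('Fpier x,y,z',L.mean(0).round(2),'sd',L.std(0).round(2),'xs',L[:,0].round(1))
E
python3 -c "
from h import *
avg(8)
go([.4725,.0779,.0392],np.pi-.197)"
```

```text
Fpier x,y,z [ 0.81 -0.15  6.01] sd [0.55 0.4  0.25] xs [ 0.7  1.   1.3 -0.6  0.9  1.2  0.9  1. ]
t 18.02 tcp [0.4745 0.0782 0.0424] xang 2.9448 tilt [0.0034 0.    ] q [ 0.093 -0.197  1.829 -0.     1.506 -1.281] F [ 0.96 -0.41  6.16] w 0.014 gf 19.99
twist 0.0002
delta [ 0.0019 -0.0007  0.0032]
```

Request:
drive_tool(rows=[{"twist":0,"delta_pos":[0,0.002,-0.0012],"fingers":0},{"twist":0,"delta_pos":[0,0,0],"fingers":0},{"twist":0,"delta_pos":[0,0,0],"fingers":0}])

```text
clock: 18.27
tcp_pos: [0.4739, 0.0804, 0.0424]
ee_rot: [0.098, 0.995, 0.0, 0.0]
contact_force: [-0.2, 0.8, 4.7]
gripper_width: 0.0136
gripper_force: 20.0
```

```bash
python3 -c "
from h import *
avg(8)
go([.4725,.0779,.0392],np.pi-.197)"
```

```text
Fpier x,y,z [-1.22  1.03  4.96] sd [0.35 0.42 0.4 ] xs [-1.5 -1.3 -1.2 -1.5 -0.8 -1.2 -1.7 -0.5]
t 18.67 tcp [0.474  0.0804 0.0424] xang 2.9449 tilt [0.0008 0.0005] q [ 0.097 -0.195  1.827  0.     1.509 -1.277] F [-0.21  1.76  5.1 ] w 0.0137 gf 19.99
twist 0.0003
delta [ 0.001  -0.0027  0.0032]
```

Request:
drive_tool(rows=[{"twist":0,"delta_pos":[0,0,-0.002],"fingers":0},{"twist":0,"delta_pos":[0,0,0],"fingers":0},{"twist":0,"delta_pos":[0,0,0],"fingers":0}])

```text
clock: 18.92
tcp_pos: [0.4732, 0.0801, 0.0431]
ee_rot: [0.098, 0.995, -0.0, -0.001]
contact_force: [-0.7, -0.3, -0.9]
gripper_width: 0.0138
gripper_force: 20.0
```

Request:
drive_tool(rows=[{"twist":0,"delta_pos":[0,0,0],"fingers":0}])

```text
clock: 19.0
tcp_pos: [0.4732, 0.08, 0.043]
ee_rot: [0.098, 0.995, -0.0, -0.001]
contact_force: [0.4, -0.2, -1.8]
gripper_width: 0.0141
gripper_force: 20.0
```

Request:
drive_tool(rows=[{"twist":0,"delta_pos":[0,0,0],"fingers":0}])

```text
clock: 19.08
tcp_pos: [0.4733, 0.08, 0.0432]
ee_rot: [0.098, 0.995, -0.0, -0.001]
contact_force: [-0.5, 0.5, 0.1]
gripper_width: 0.0143
gripper_force: 20.0
```

Request:
drive_tool(rows=[{"twist":0,"delta_pos":[0,0,0.0007],"fingers":0},{"twist":0,"delta_pos":[0,0,0],"fingers":0},{"twist":0,"delta_pos":[0,0,0],"fingers":0}])

```text
clock: 19.33
tcp_pos: [0.4736, 0.0801, 0.0429]
ee_rot: [0.098, 0.995, -0.0, -0.0]
contact_force: [-0.4, -0.5, -1.3]
gripper_width: 0.0139
gripper_force: 20.0
```

```bash
python3 -c "
from h import *
avg(6)"
```

```text
Fpier x,y,z [-0.11 -0.3  -1.01] sd [0.29 0.44 0.49] xs [-0.3  0.1 -0.5  0.1 -0.3  0.3]
```

Request:
drive_tool(rows=[{"twist":0,"delta_pos":[0.001,0,0],"fingers":0},{"twist":0,"delta_pos":[0.001,0,0],"fingers":0},{"twist":0,"delta_pos":[0.001,0,0],"fingers":0},{"twist":0,"delta_pos":[0.001,0,0],"fingers":0}])

```text
clock: 19.97
tcp_pos: [0.4697, 0.0809, 0.0431]
ee_rot: [0.098, 0.995, -0.0, -0.0]
contact_force: [-0.1, -0.7, -1.5]
gripper_width: 0.0139
gripper_force: 20.0
```

```bash
python3 -c "
from h import *
avg(10)
go([.4725,.0779,.0392],np.pi-.197)"
```

```text
Fpier x,y,z [-0.04  0.03 -0.78] sd [0.45 0.38 0.57] xs [-1.2 -0.1 -0.1  0.   0.   0.4 -0.2 -0.1  0.6  0.3]
t 20.47 tcp [0.4698 0.0809 0.0431] xang 2.9448 tilt [-0. -0.] q [ 0.099 -0.206  1.836 -0.     1.512 -1.275] F [ 0.24 -0.23 -1.02] w 0.0139 gf 19.99
twist 0.0002
delta [-0.0032 -0.0024  0.0039]
```

Request:
drive_tool(rows=[{"twist":0,"delta_pos":[-0.002,0,0.0003],"fingers":0},{"twist":0,"delta_pos":[-0.002,0,0.0003],"fingers":0},{"twist":0,"delta_pos":[0,0,0],"fingers":0},{"twist":0,"delta_pos":[0,0,0],"fingers":0.45},{"twist":0,"delta_pos":[0,0,0],"fingers":0.45},{"twist":0,"delta_pos":[0,0,-0.03],"fingers":0.45},{"twist":0,"delta_pos":[0,0,-0.04],"fingers":0.6},{"twist":0,"delta_pos":[0,0,-0.04],"fingers":0.6}])

```text
clock: 21.13
tcp_pos: [0.4727, 0.08, 0.1527]
ee_rot: [0.098, 0.995, -0.0, -0.001]
contact_force: [0.9, -0.1, 0.4]
gripper_width: 0.0435
gripper_force: 0.0
```

Request:
drive_tool(rows=[{"twist":0,"delta_pos":[-0.035,0,0],"fingers":0.6},{"twist":0,"delta_pos":[-0.035,0,0],"fingers":0.6},{"twist":0,"delta_pos":[0,0,0],"fingers":0.6},{"twist":0,"delta_pos":[0,0,0.03],"fingers":0.6},{"twist":0,"delta_pos":[0,0,0.03],"fingers":0.6},{"twist":0,"delta_pos":[0,0,0],"fingers":0.6},{"twist":0,"delta_pos":[0,0,0],"fingers":0.6}])

```text
clock: 21.72
tcp_pos: [0.5407, 0.0664, 0.0908]
ee_rot: [0.098, 0.995, -0.0, -0.002]
contact_force: [0.5, -0.1, 0.9]
gripper_width: 0.0527
gripper_force: 0.0
```

```bash
python3 -c "
from h import *
go([.542,.066,.093],np.pi-.197)"
```

```text
t 21.72 tcp [0.5407 0.0664 0.0908] xang 2.9448 tilt [-0.0047 -0.0002] q [ 0.06  -0.039  1.596  0.     1.589 -1.314] F [ 0.48 -0.11  0.94] w 0.0527 gf 0.0
twist 0.0002
delta [-0.0014 -0.0002 -0.0022]
```

Request:
drive_tool(rows=[{"twist":0,"delta_pos":[-0.001,0,-0.001],"fingers":0.3},{"twist":0,"delta_pos":[0,0,0],"fingers":0.2},{"twist":0,"delta_pos":[0,0,0],"fingers":0.2},{"twist":0,"delta_pos":[0,0,0],"fingers":0.2},{"twist":0.1,"delta_pos":[0,0,0],"fingers":0.2},{"twist":0.1,"delta_pos":[0,0,0],"fingers":0.2},{"twist":0.1,"delta_pos":[0,0,0],"fingers":0.2},{"twist":0.1,"delta_pos":[0,0,0],"fingers":0.2}])

```text
clock: 22.38
tcp_pos: [0.5438, 0.0639, 0.0963]
ee_rot: [0.297, 0.955, -0.002, 0.002]
contact_force: [-4.1, -9.2, 5.4]
gripper_width: 0.0344
gripper_force: 20.0
```

Request:
drive_tool(rows=[{"twist":0.1,"delta_pos":[0,0,0],"fingers":0.2},{"twist":0.1,"delta_pos":[0,0,0],"fingers":0.2},{"twist":0,"delta_pos":[0,0,0],"fingers":0.2},{"twist":0,"delta_pos":[0,0,0],"fingers":0.2}])

```text
clock: 22.72
tcp_pos: [0.5435, 0.0636, 0.0963]
ee_rot: [0.389, 0.921, -0.002, 0.002]
contact_force: [-5.1, -9.8, 6.0]
gripper_width: 0.0338
gripper_force: 20.0
```

```bash
python3 -c "
from h import *
go([.542,.066,.093],np.pi-.197)"
```

```text
t 22.72 tcp [0.5435 0.0636 0.0963] xang 2.3424 tilt [ 0.0017 -0.0049] q [ 0.057 -0.04   1.587 -0.005  1.593 -0.714] F [-5.07 -9.81  6.04] w 0.0338 gf 20.0
twist -0.6022
delta [0.002  0.0021 0.0033]
```

Request:
drive_tool(rows=[{"twist":0,"delta_pos":[0,0,0],"fingers":0.6},{"twist":0,"delta_pos":[0,0,0],"fingers":0.6},{"twist":0,"delta_pos":[0,0,-0.02],"fingers":0.6},{"twist":-0.12,"delta_pos":[0,0,-0.04],"fingers":0.6},{"twist":-0.12,"delta_pos":[0,0,0],"fingers":0.6},{"twist":-0.12,"delta_pos":[0,0,0],"fingers":0.6},{"twist":-0.12,"delta_pos":[0,0,0],"fingers":0.6},{"twist":-0.12,"delta_pos":[0,0,0],"fingers":0.6}])

```text
clock: 23.38
tcp_pos: [0.5437, 0.0668, 0.1547]
ee_rot: [0.095, 0.995, 0.0, 0.001]
contact_force: [-1.0, -0.2, -0.5]
gripper_width: 0.0529
gripper_force: 0.0
```

Request:
drive_tool(rows=[{"twist":0,"delta_pos":[0.0345,0,0],"fingers":0.45},{"twist":0,"delta_pos":[0.0345,0,0],"fingers":0.45},{"twist":0,"delta_pos":[0,0,0.04],"fingers":0.45},{"twist":0,"delta_pos":[0,0,0.03],"fingers":0.45},{"twist":0,"delta_pos":[0,0,0.02],"fingers":0.45},{"twist":0,"delta_pos":[0,0,0],"fingers":0.45},{"twist":0,"delta_pos":[0,0,0],"fingers":0.45},{"twist":0,"delta_pos":[0,0,0],"fingers":0.45}])

```text
clock: 24.05
tcp_pos: [0.4767, 0.08, 0.0656]
ee_rot: [0.098, 0.995, 0.0, 0.001]
contact_force: [-0.6, 0.6, 0.4]
gripper_width: 0.0394
gripper_force: 0.0
```

```bash
python3 -c "
from h import *
avg(4)
go([.4737,.0801,.042],np.pi-.197)"
```

```text
Fpier x,y,z [ 0.12 -0.02 -0.07] sd [0.31 0.31 0.44] xs [-0.3  0.2  0.   0.6]
t 24.25 tcp [0.4768 0.0798 0.0654] xang 2.9447 tilt [0.0029 0.0003] q [ 0.095 -0.204  1.793  0.     1.549 -1.278] F [ 0.55 -0.07  0.35] w 0.0393 gf 0.0
twist 0.0001
delta [ 0.0031 -0.0003  0.0234]
```

Request:
drive_tool(rows=[{"twist":0,"delta_pos":[0.003,0,0.011],"fingers":0.45},{"twist":0,"delta_pos":[0,0,0.01],"fingers":0.45},{"twist":0,"delta_pos":[0,0,0],"fingers":0.3},{"twist":0,"delta_pos":[0,0,0],"fingers":0.25},{"twist":0,"delta_pos":[0,0,0],"fingers":0},{"twist":0,"delta_pos":[0,0,0],"fingers":0},{"twist":0,"delta_pos":[0,0,0],"fingers":0},{"twist":0,"delta_pos":[0,0,0],"fingers":0}])

```text
clock: 24.92
tcp_pos: [0.4729, 0.0803, 0.0428]
ee_rot: [0.098, 0.995, 0.0, 0.0]
contact_force: [0.1, 0.2, -0.6]
gripper_width: 0.0137
gripper_force: 20.0
```

```bash
python3 -c "
from h import *
avg(8)
go([.4737,.0801,.0424],np.pi-.197)"
```

```text
Fpier x,y,z [ 0.17 -0.19  0.73] sd [0.76 0.26 0.63] xs [ 1.4  1.3 -0.4 -0.7 -0.2  0.5 -0.4 -0.2]
t 25.32 tcp [0.4729 0.0804 0.0428] xang 2.9448 tilt [0.0005 0.    ] q [ 0.097 -0.198  1.829 -0.     1.51  -1.277] F [-0.21 -0.15  1.28] w 0.0141 gf 20.0
twist 0.0003
delta [-0.0008 -0.0001  0.0004]
```

Request:
drive_tool(rows=[{"twist":0,"delta_pos":[0.001,0,0],"fingers":0},{"twist":0,"delta_pos":[0.001,0,0],"fingers":0},{"twist":0,"delta_pos":[0.001,0,0],"fingers":0},{"twist":0,"delta_pos":[0.001,0,0],"fingers":0}])

```text
clock: 25.65
tcp_pos: [0.469, 0.0811, 0.0428]
ee_rot: [0.098, 0.995, 0.0, 0.0]
contact_force: [2.9, -0.8, 2.2]
gripper_width: 0.0139
gripper_force: 20.0
```

```bash
python3 -c "
from h import *
avg(10)
go([.4737,.0801,.0424],np.pi-.197)"
```

```text
Fpier x,y,z [-0.07 -0.05  3.54] sd [0.66 0.5  1.06] xs [ 0.3  1.2 -0.3  0.6 -0.2 -0.8  0.6 -0.6 -0.8 -0.6]
t 26.15 tcp [0.4688 0.0812 0.0428] xang 2.9448 tilt [0.0001 0.0001] q [ 0.1   -0.209  1.838  0.     1.512 -1.274] F [-0.72 -0.39  4.46] w 0.0138 gf 20.0
twist 0.0002
delta [-0.005  -0.0001  0.0004]
```

Request:
drive_tool(rows=[{"twist":0,"delta_pos":[-0.003,0,-0.0008],"fingers":0},{"twist":0,"delta_pos":[-0.003,0,0],"fingers":0},{"twist":0,"delta_pos":[0,0,0],"fingers":0},{"twist":0,"delta_pos":[0,0,0],"fingers":0},{"twist":0,"delta_pos":[0,0,0],"fingers":0}])

```text
clock: 26.57
tcp_pos: [0.4746, 0.0798, 0.0428]
ee_rot: [0.098, 0.995, -0.0, -0.0]
contact_force: [-0.0, -0.2, -0.6]
gripper_width: 0.0139
gripper_force: 20.0
```

Request:
drive_tool(rows=[{"twist":0,"delta_pos":[0.001,0,0],"fingers":0},{"twist":0,"delta_pos":[0.001,0,0],"fingers":0}])

```text
clock: 26.73
tcp_pos: [0.4724, 0.0803, 0.0429]
ee_rot: [0.098, 0.995, -0.0, -0.0]
contact_force: [0.3, 0.1, -0.5]
gripper_width: 0.0137
gripper_force: 20.0
```

Request:
drive_tool(rows=[{"twist":0,"delta_pos":[0.001,0,0],"fingers":0}])

```text
clock: 26.82
tcp_pos: [0.4714, 0.0805, 0.043]
ee_rot: [0.098, 0.995, -0.0, -0.0]
contact_force: [0.6, -0.4, -0.7]
gripper_width: 0.014
gripper_force: 20.0
```

Request:
drive_tool(rows=[{"twist":0,"delta_pos":[0.001,0,0],"fingers":0}])

```text
clock: 26.9
tcp_pos: [0.4704, 0.0807, 0.0431]
ee_rot: [0.098, 0.995, -0.0, -0.0]
contact_force: [0.9, 1.0, -0.9]
gripper_width: 0.014
gripper_force: 20.0
```

Request:
drive_tool(rows=[{"twist":0,"delta_pos":[0.001,0,0],"fingers":0}])

```text
clock: 26.98
tcp_pos: [0.4695, 0.0809, 0.0431]
ee_rot: [0.098, 0.995, -0.0, -0.0]
contact_force: [0.4, 0.2, -2.5]
gripper_width: 0.0138
gripper_force: 20.0
```

Request:
drive_tool(rows=[{"twist":0,"delta_pos":[0.001,0,0],"fingers":0}])

```text
clock: 27.07
tcp_pos: [0.4686, 0.0811, 0.0432]
ee_rot: [0.098, 0.995, -0.0, -0.0]
contact_force: [0.2, 0.2, -2.0]
gripper_width: 0.0139
gripper_force: 20.0
```

Request:
drive_tool(rows=[{"twist":0,"delta_pos":[0.001,0,0],"fingers":0}])

```text
clock: 27.15
tcp_pos: [0.4677, 0.0813, 0.0432]
ee_rot: [0.098, 0.995, -0.0, -0.0]
contact_force: [0.1, 0.5, -1.9]
gripper_width: 0.0139
gripper_force: 20.0
```

Request:
drive_tool(rows=[{"twist":0,"delta_pos":[0.001,0,0],"fingers":0}])

```text
clock: 27.23
tcp_pos: [0.4667, 0.0815, 0.0432]
ee_rot: [0.098, 0.995, -0.0, -0.0]
contact_force: [0.5, 0.9, -2.4]
gripper_width: 0.0143
gripper_force: 20.0
```

Request:
drive_tool(rows=[{"twist":0,"delta_pos":[-0.0025,0,0.0004],"fingers":0},{"twist":0,"delta_pos":[-0.0025,0,0],"fingers":0},{"twist":0,"delta_pos":[-0.0025,0,0],"fingers":0},{"twist":0,"delta_pos":[0,0,0],"fingers":0},{"twist":0,"delta_pos":[0,0,0],"fingers":0.45},{"twist":0,"delta_pos":[0,0,0],"fingers":0.45},{"twist":0,"delta_pos":[0,0,-0.03],"fingers":0.45},{"twist":0,"delta_pos":[0,0,-0.04],"fingers":0.6}])

```text
clock: 27.9
tcp_pos: [0.4718, 0.0798, 0.1097]
ee_rot: [0.098, 0.995, -0.001, -0.004]
contact_force: [0.6, -0.3, 0.2]
gripper_width: 0.037
gripper_force: 0.0
```

Request:
drive_tool(rows=[{"twist":0,"delta_pos":[0,0,-0.04],"fingers":0.6},{"twist":0,"delta_pos":[-0.035,0,0],"fingers":0.6},{"twist":0,"delta_pos":[-0.034,-0.001,0],"fingers":0.6},{"twist":0,"delta_pos":[0,0,0.02],"fingers":0.6},{"twist":0,"delta_pos":[0,0,0.02],"fingers":0.6},{"twist":0,"delta_pos":[0,0,0.01],"fingers":0.6},{"twist":0,"delta_pos":[0,0,0],"fingers":0.6},{"twist":0,"delta_pos":[0,0,0],"fingers":0.6}])

```text
clock: 28.57
tcp_pos: [0.5412, 0.0656, 0.1029]
ee_rot: [0.098, 0.995, -0.0, -0.0]
contact_force: [0.6, 0.2, 1.1]
gripper_width: 0.0525
gripper_force: 0.0
```

Request:
drive_tool(rows=[{"twist":0,"delta_pos":[0,0,0],"fingers":0.6},{"twist":0,"delta_pos":[0,0,0],"fingers":0.6}])

```text
clock: 28.73
tcp_pos: [0.5423, 0.0657, 0.1048]
ee_rot: [0.098, 0.995, 0.0, 0.001]
contact_force: [0.3, -0.5, -0.0]
gripper_width: 0.0528
gripper_force: 0.0
```

```bash
python3 -c "
from h import *
go([.5425,.065,.094],np.pi-.197)"
```

```text
t 28.73 tcp [0.5423 0.0657 0.1048] xang 2.945 tilt [0.0029 0.0002] q [ 0.058 -0.047  1.58   0.     1.607 -1.316] F [ 0.27 -0.48 -0.04] w 0.0528 gf 0.0
twist 0.0004
delta [-0.0004 -0.0007  0.0108]
```

Request:
drive_tool(rows=[{"twist":0,"delta_pos":[0,-0.0005,0.01],"fingers":0.6},{"twist":0,"delta_pos":[0,0,0],"fingers":0.6},{"twist":0,"delta_pos":[0,0,0],"fingers":0.3},{"twist":0,"delta_pos":[0,0,0],"fingers":0.2},{"twist":0,"delta_pos":[0,0,0],"fingers":0.2},{"twist":0,"delta_pos":[0,0,0],"fingers":0.2}], newtons=15)

```text
clock: 29.23
tcp_pos: [0.5417, 0.0652, 0.0931]
ee_rot: [0.098, 0.995, 0.0, 0.0]
contact_force: [-0.5, -0.3, -0.0]
gripper_width: 0.0345
gripper_force: 15.0
```

Request:
drive_tool(rows=[{"twist":0,"delta_pos":[0,0,0],"fingers":0.2},{"twist":0.1,"delta_pos":[0,0,0],"fingers":0.2},{"twist":0.1,"delta_pos":[0,0,0],"fingers":0.2},{"twist":0.1,"delta_pos":[0,0,0],"fingers":0.2},{"twist":0.05,"delta_pos":[0,0,0],"fingers":0.2},{"twist":0,"delta_pos":[0,0,0],"fingers":0.2},{"twist":0,"delta_pos":[0,0,0],"fingers":0.2}])

```text
clock: 29.82
tcp_pos: [0.5417, 0.0652, 0.0931]
ee_rot: [0.269, 0.963, 0.0, 0.0]
contact_force: [-0.2, 1.1, 0.6]
gripper_width: 0.0348
gripper_force: 15.0
```

```bash
python3 -c "
from h import *
go([.5425,.065,.094],np.pi-.197);print(readout.get_obs()['wrist_torque'])"
```

```text
t 29.82 tcp [0.5417 0.0652 0.0931] xang 2.5966 tilt [0.0003 0.0003] q [ 0.057 -0.042  1.595  0.     1.588 -0.968] F [-0.16  1.15  0.62] w 0.0348 gf 15.0
twist -0.348
delta [-0.0008 -0.0001 -0.0009]
[ 0.11647732  0.01025175 -0.04695586]
```

Request:
drive_tool(rows=[{"twist":0,"delta_pos":[0,0,0],"fingers":0.6},{"twist":0,"delta_pos":[0,0,0],"fingers":0.6},{"twist":0,"delta_pos":[0,0,-0.02],"fingers":0.6},{"twist":-0.12,"delta_pos":[0,0,-0.03],"fingers":0.6},{"twist":-0.12,"delta_pos":[0,0,0],"fingers":0.6},{"twist":-0.11,"delta_pos":[0,0,0],"fingers":0.6},{"twist":0,"delta_pos":[0.035,0,0],"fingers":0.45},{"twist":0,"delta_pos":[0.035,0,0],"fingers":0.45}])

```text
clock: 30.48
tcp_pos: [0.4725, 0.0784, 0.1413]
ee_rot: [0.098, 0.995, -0.0, -0.002]
contact_force: [-0.2, 1.1, 0.4]
gripper_width: 0.0426
gripper_force: 0.0
```

Request:
drive_tool(rows=[{"twist":0,"delta_pos":[0,0,0.03],"fingers":0.45},{"twist":0,"delta_pos":[0,0,0.03],"fingers":0.45},{"twist":0,"delta_pos":[0,0,0.02],"fingers":0.45},{"twist":0,"delta_pos":[0,0,0],"fingers":0.45},{"twist":0,"delta_pos":[0,0,0],"fingers":0.45},{"twist":0,"delta_pos":[0,0,0],"fingers":0.45}])

```text
clock: 30.98
tcp_pos: [0.4737, 0.0788, 0.0645]
ee_rot: [0.098, 0.995, 0.0, 0.001]
contact_force: [0.6, -0.4, 0.4]
gripper_width: 0.0396
gripper_force: 0.0
```

```bash
python3 -c "
from h import *
go([.4735,.0801,.0435],np.pi-.197)"
```

```text
t 30.98 tcp [0.4737 0.0788 0.0645] xang 2.945 tilt [0.0018 0.0001] q [ 0.094 -0.211  1.801 -0.     1.55  -1.28 ] F [ 0.58 -0.35  0.43] w 0.0396 gf 0.0
twist 0.0004
delta [0.0005 0.0013 0.021 ]
```

Request:
drive_tool(rows=[{"twist":0,"delta_pos":[0.0005,0.001,0.01],"fingers":0.45},{"twist":0,"delta_pos":[0,0,0.0105],"fingers":0.45},{"twist":0,"delta_pos":[0,0,0],"fingers":0.45},{"twist":0,"delta_pos":[0,0,0],"fingers":0.25},{"twist":0,"delta_pos":[0,0,0],"fingers":0.1},{"twist":0,"delta_pos":[0,0,0],"fingers":0},{"twist":0,"delta_pos":[0,0,0],"fingers":0},{"twist":0,"delta_pos":[0,0,0],"fingers":0}], newtons=20)

```text
clock: 31.65
tcp_pos: [0.4729, 0.08, 0.0428]
ee_rot: [0.098, 0.995, 0.0, 0.0]
contact_force: [0.3, 0.0, 1.1]
gripper_width: 0.014
gripper_force: 20.0
```

```bash
python3 -c "
from h import *
avg(8)
go([.4737,.0801,.0424],np.pi-.197)"
```

```text
Fpier x,y,z [0.29 0.35 1.91] sd [0.27 0.41 0.92] xs [-0.   0.1  0.1  0.5  0.3  0.2  0.3  0.9]
t 32.05 tcp [0.4729 0.0799 0.0429] xang 2.9449 tilt [0.0008 0.0002] q [ 0.096 -0.199  1.83   0.     1.51  -1.278] F [1.02 0.61 3.57] w 0.0138 gf 20.0
twist 0.0003
delta [-0.0007  0.0003  0.0005]
```

Request:
drive_tool(rows=[{"twist":0,"delta_pos":[0,0,-0.0006],"fingers":0},{"twist":0,"delta_pos":[0,0,0],"fingers":0}])

```text
clock: 32.22
tcp_pos: [0.4727, 0.0799, 0.0429]
ee_rot: [0.098, 0.995, 0.0, 0.0]
contact_force: [1.3, 0.5, -0.1]
gripper_width: 0.0138
gripper_force: 20.0
```

Request:
drive_tool(rows=[{"twist":0,"delta_pos":[0.001,0,0],"fingers":0}])

```text
clock: 32.3
tcp_pos: [0.4719, 0.0799, 0.0428]
ee_rot: [0.098, 0.995, -0.0, 0.0]
contact_force: [2.4, -1.2, -0.8]
gripper_width: 0.0142
gripper_force: 20.0
```

Request:
drive_tool(rows=[{"twist":0,"delta_pos":[0.001,0,0],"fingers":0}])

```text
clock: 32.38
tcp_pos: [0.4708, 0.08, 0.0428]
ee_rot: [0.098, 0.995, -0.0, 0.0]
contact_force: [2.3, -0.6, -1.4]
gripper_width: 0.0137
gripper_force: 20.0
```

Request:
drive_tool(rows=[{"twist":0,"delta_pos":[0.001,0,0],"fingers":0}])

```text
clock: 32.47
tcp_pos: [0.4696, 0.0802, 0.0428]
ee_rot: [0.098, 0.995, -0.0, 0.0]
contact_force: [2.8, 0.4, -2.2]
gripper_width: 0.0141
gripper_force: 20.0
```

Request:
drive_tool(rows=[{"twist":0,"delta_pos":[0.001,0,0],"fingers":0}])

```text
clock: 32.55
tcp_pos: [0.4686, 0.0804, 0.0429]
ee_rot: [0.098, 0.995, -0.0, -0.0]
contact_force: [2.3, -0.1, -2.2]
gripper_width: 0.014
gripper_force: 20.0
```

Request:
drive_tool(rows=[{"twist":0,"delta_pos":[0.001,0,0],"fingers":0}])

```text
clock: 32.63
tcp_pos: [0.4676, 0.0807, 0.0429]
ee_rot: [0.098, 0.995, -0.0, -0.0]
contact_force: [3.3, 0.4, -1.9]
gripper_width: 0.0141
gripper_force: 20.0
```

Request:
drive_tool(rows=[{"twist":0,"delta_pos":[0.001,0,0],"fingers":0}])

```text
clock: 32.72
tcp_pos: [0.4666, 0.0809, 0.0429]
ee_rot: [0.098, 0.995, -0.0, -0.0]
contact_force: [1.3, -0.7, -1.5]
gripper_width: 0.0141
gripper_force: 20.0
```

Request:
drive_tool(rows=[{"twist":0,"delta_pos":[-0.002,0,0.0004],"fingers":0},{"twist":0,"delta_pos":[-0.003,0,0],"fingers":0},{"twist":0,"delta_pos":[-0.003,0,0],"fingers":0},{"twist":0,"delta_pos":[-0.002,0,0],"fingers":0},{"twist":0,"delta_pos":[0,0,0],"fingers":0},{"twist":0,"delta_pos":[0,0,0],"fingers":0}])

```text
clock: 33.22
tcp_pos: [0.4768, 0.0791, 0.0429]
ee_rot: [0.098, 0.995, 0.0, 0.0]
contact_force: [-2.9, 1.2, 3.8]
gripper_width: 0.0138
gripper_force: 20.0
```

Request:
drive_tool(rows=[{"twist":0,"delta_pos":[0.001,0,0],"fingers":0}])

```text
clock: 33.3
tcp_pos: [0.4766, 0.0792, 0.0428]
ee_rot: [0.098, 0.995, 0.0, 0.001]
contact_force: [2.9, 0.5, 0.5]
gripper_width: 0.0139
gripper_force: 20.0
```

Request:
drive_tool(rows=[{"twist":0,"delta_pos":[0.001,0,0],"fingers":0}])

```text
clock: 33.38
tcp_pos: [0.4758, 0.0792, 0.0428]
ee_rot: [0.098, 0.995, -0.0, 0.002]
contact_force: [3.9, -0.4, 0.5]
gripper_width: 0.0136
gripper_force: 20.0
```

Request:
drive_tool(rows=[{"twist":0,"delta_pos":[0.0007,0,0],"fingers":0}])

```text
clock: 33.47
tcp_pos: [0.4748, 0.0793, 0.0428]
ee_rot: [0.098, 0.995, -0.0, 0.001]
contact_force: [3.7, -1.1, 1.6]
gripper_width: 0.0142
gripper_force: 20.0
```

Request:
drive_tool(rows=[{"twist":0,"delta_pos":[0.0007,0,0],"fingers":0}])

```text
clock: 33.55
tcp_pos: [0.4738, 0.0795, 0.0428]
ee_rot: [0.098, 0.995, -0.0, 0.001]
contact_force: [2.9, -1.1, 1.1]
gripper_width: 0.0137
gripper_force: 20.0
```

Request:
drive_tool(rows=[{"twist":0,"delta_pos":[0.0007,0,0],"fingers":0}])

```text
clock: 33.63
tcp_pos: [0.473, 0.0797, 0.0429]
ee_rot: [0.098, 0.995, -0.0, 0.001]
contact_force: [3.2, -0.8, 2.3]
gripper_width: 0.0137
gripper_force: 20.0
```

Request:
drive_tool(rows=[{"twist":0,"delta_pos":[0.0007,0,0],"fingers":0}])

```text
clock: 33.72
tcp_pos: [0.4722, 0.0798, 0.0429]
ee_rot: [0.098, 0.995, -0.0, 0.001]
contact_force: [3.1, -1.2, 1.2]
gripper_width: 0.0138
gripper_force: 20.0
```

Request:
drive_tool(rows=[{"twist":0,"delta_pos":[0.0007,0,0],"fingers":0}])

```text
clock: 33.8
tcp_pos: [0.4714, 0.08, 0.0428]
ee_rot: [0.098, 0.995, -0.0, 0.0]
contact_force: [4.0, -0.3, 1.1]
gripper_width: 0.0138
gripper_force: 20.0
```

Request:
drive_tool(rows=[{"twist":0,"delta_pos":[0.0007,0,0],"fingers":0}])

```text
clock: 33.88
tcp_pos: [0.4707, 0.0802, 0.0429]
ee_rot: [0.098, 0.995, -0.0, 0.0]
contact_force: [4.5, -0.5, 2.7]
gripper_width: 0.0139
gripper_force: 20.0
```

Request:
drive_tool(rows=[{"twist":0,"delta_pos":[0.0007,0,0],"fingers":0}])

```text
clock: 33.97
tcp_pos: [0.47, 0.0804, 0.0428]
ee_rot: [0.098, 0.995, 0.0, 0.0]
contact_force: [3.7, -0.9, 1.4]
gripper_width: 0.0139
gripper_force: 20.0
```

Request:
drive_tool(rows=[{"twist":0,"delta_pos":[-0.002,0,-0.0003],"fingers":0},{"twist":0,"delta_pos":[-0.002,0,0],"fingers":0},{"twist":0,"delta_pos":[0,0,0],"fingers":0},{"twist":0,"delta_pos":[0,0,0],"fingers":0},{"twist":0,"delta_pos":[0,0,0],"fingers":0}])

```text
clock: 34.38
tcp_pos: [0.4722, 0.0801, 0.0429]
ee_rot: [0.098, 0.995, 0.0, -0.002]
contact_force: [-4.8, 1.3, 6.1]
gripper_width: 0.014
gripper_force: 20.0
```

Request:
drive_tool(rows=[{"twist":0,"delta_pos":[0,0,0],"fingers":0.3},{"twist":0,"delta_pos":[0,0,0],"fingers":0.45},{"twist":0,"delta_pos":[0,0,0],"fingers":0.45},{"twist":0,"delta_pos":[0,0,-0.03],"fingers":0.45},{"twist":0,"delta_pos":[0,0,-0.04],"fingers":0.45},{"twist":0,"delta_pos":[0,0,-0.04],"fingers":0.45},{"twist":0,"delta_pos":[0.03,0,-0.02],"fingers":0.45},{"twist":0,"delta_pos":[0.03,0,0],"fingers":0.45}])

```text
clock: 35.05
tcp_pos: [0.4163, 0.0915, 0.1781]
ee_rot: [0.099, 0.995, 0.001, 0.003]
contact_force: [0.1, -0.6, -0.0]
gripper_width: 0.0396
gripper_force: 0.0
```

Request:
drive_tool(rows=[{"twist":0,"delta_pos":[0,0.03,0],"fingers":0.45},{"twist":0,"delta_pos":[0,0.035,0],"fingers":0.45},{"twist":0,"delta_pos":[0,0.035,0],"fingers":0.45},{"twist":0,"delta_pos":[0,0.035,0],"fingers":0.45},{"twist":0,"delta_pos":[0,0.035,0],"fingers":0.45},{"twist":0,"delta_pos":[0,0.03,0],"fingers":0.45},{"twist":0,"delta_pos":[0,0,0],"fingers":0.45},{"twist":0,"delta_pos":[0,0,0],"fingers":0.45}])

```text
clock: 35.72
tcp_pos: [0.4534, 0.2883, 0.1717]
ee_rot: [0.097, 0.995, -0.001, -0.001]
contact_force: [-0.7, 0.4, 0.3]
gripper_width: 0.0393
gripper_force: 0.0
```

Run:
```python
from h import *
t=shot('top','t9');s=shot('side','s9')
a=-.197
def W(x,y,z): return [.5417+x*np.cos(a)-y*np.sin(a),.0652+x*np.sin(a)+y*np.cos(a),z]
out=[]
for d,(x,y,w,h) in((t,(250,200,80,90)),(s,(240,225,80,60))):
    k=5; im=cv2.resize(d['image'][y:y+h,x:x+w,::-1],None,fx=k,fy=k,interpolation=2)
    out.append(im); 
h=450; out[1]=cv2.copyMakeBorder(out[1],0,h-300,0,0,0)
cv2.imwrite('pics/m9.png',np.hstack(out)); go([.4737,.0801,.0424])
for P in[(-.07,0,.064),(-.055,.007,.064),(0,0,.114),(-.115,.025,.03),(-.115,-.025,.03)]: print(P,((proj(t,W(*P))-[250,200]+.5)*5).round(),((proj(s,W(*P))-[240,225]+.5)*5+[400,0]).round())
```

```text
t 35.82 tcp [0.4538 0.2867 0.1725] xang 2.9447 tilt [-0.001 -0.001] q [ 0.5   -0.082  1.493 -0.     1.732 -0.874] F [-0.15 -0.46 -0.27] w 0.0394 gf 0.0
delta [-0.0601 -0.1986  0.1303]
(-0.07, 0, 0.064) [186. 291.] [552. 172.]
(-0.055, 0.007, 0.064) [178. 255.] [574. 152.]
(0, 0, 0.114) [216. 121.] [687.  27.]
(-0.115, 0.025, 0.03) [115. 382.] [438. 238.]
(-0.115, -0.025, 0.03) [221. 407.] [493. 300.]
```

View pics/m9.png

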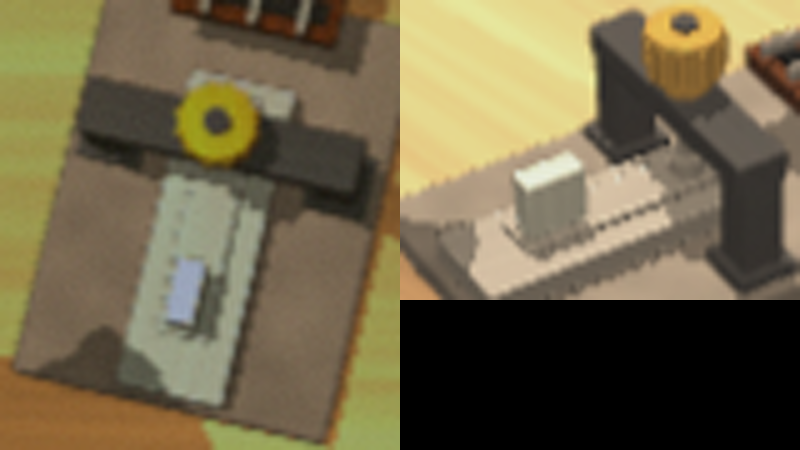

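The top view shows the block at (187,292), against (186,291) expected for 70 mm in front of the axis. The blade is centred and straight, the knob is free, and the arm is clear. I'm handing the job in.

```bash
python3 -c "
from workcell import job
print(job.finish_job())"
```

```text
the job is handed in; nothing more can be done
None
```

I handed the job in at about 36 s: the blade lies straight under the foot with its tip about 27 mm past the axis, and the pull to slide it works out at about 3 N (two test pulls, 2.4 N with a slight lift and 3.6 N with slight down-pressure). Everything is released and the arm is clear.

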